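# Nip up a castle nut and pin it

## Robot

A 7-joint arm with a two-finger parallel gripper is mounted at the origin on the work surface. World frame = base frame: x ahead of the robot, y to its left, z up, the work surface at z = 0. Lengths are in m, angles in rad, forces in N, time in s.
With the tool pointing down it reaches from about 0.425 to 0.925 m from the base axis. Payload 6.8 kg.
Tool frame: the origin (TCP) lies at the very end of the fingers, on their centre line; the grasp point (between the pads) lies 19 mm behind it; z points along the fingers, y is the direction in which the jaws open and shut (so a half turn about z gives the same grasp; the last joint's range is limited). The gripper opens to 85 mm and grips with 20 to 120 N. Pads are 22 mm wide; open, the fingers measure 114 mm over their backs; the gripper's body (76 mm by 85 mm) begins 54 mm behind the grasp point. The pads swing forward as they close: fully open they stand 13 mm farther back than shut.
Start: joints at [1.231, 0.477, 0.022, 1.555, -0.011, 1.109, -0.083], TCP at [0.155, -0.657, 0.231] pointing down, gripper open.
Joint ranges: [-2.96, 2.96], [-0.34, 2.1], [-1.41, 1.46], [0.24, 2.44], [-1.37, 4.51], [0.17, 1.92], [-2.96, 2.96]. Speed limits (rad/s): [2.39, 2.39, 3.14, 3.14, 3.14, 3.14, 3.14].

## Interface

Orientations are given as [roll, pitch, yaw] about the fixed x, y, z axes, in that order (R = Rz(yaw) Ry(pitch) Rx(roll)).
In Python, from station import sensors, viewer, robot gives the robot as it stands.
- The arm moves only by the shell command python3 -m pendant 'ROWS'. ROWS is JSON, a list of rows, each a list of 7 numbers: the closure, from 0 (fully open) to 1 (shut), then the shift along the world's x, y, z in units of 40 mm (1.0 is 40 mm), then the turn, a rotation vector about the world's x, y, z in units of 8 degrees (1.0 is 8 degrees). A call has 1 to 20 rows; each row is the pose to reach, as a shift and turn from the pose commanded when the call began; what a row does not reach only later rows make up. A row lasts 1/10 s, in which the tool goes at most 50 mm and 8.59 degrees, less where a joint would pass 70% of its speed; a pose out of reach is approached as far as the arm can. A call with a gripper value outside its range is refused whole. The fingers move at their own pace and stop on an object; the grip force is fixed at half the most. Time passes only in rows, so rows that repeat a pose let the fingers close. It gives the time, the measured TCP pose, the force and the opening at its end, in the units of the state.
- sensors.get_obs(): the state, without advancing time (a new reading comes with each control period).
- viewer.capture(name): name is "scene" or "top"; returns (picture, depth): 384x512x3 uint8, red, green, blue; 384x512 float32, m along the optical axis (not along the pixel's ray), 0 where there is no reading.
- viewer.camera_info(name): a dict with "fovy" (degrees; the focal length in pixels is half the picture's height over the tangent of half this angle, whatever the lens; pixels are square), "cx", "cy" (the principal point, pixels), "k1" (the pictures are not rectified: a ray, as slopes to the right and down, at radius r is drawn at 1 + k1 r^2 times it, then the intrinsics apply), "position" and "attitude" of the camera in the world. Camera axes: x right, y up, looking along -z (the intrinsics and any distortion apply to the point x, -y, -z); pixel columns grow to the right and rows downward; lengths in m; the calibration is good to about 2 mm. A picture is of the moment at which its call begins. camera_info takes no time and is no camera call.
- robot.finish_job(): hands the job in, once; it reports no verdict.
The state is a dict: "t": time; "qpos": joint angles; "dq": joint speeds; "joint_torque": joint torques, N m; "position": TCP position; "tool_rot": TCP orientation; "wrist_force": force on the tool from outside, world axes, zero at the start; "wrist_torque": the same for the moment, N m; "gripper_width": finger opening in m.
Only numpy, scipy, OpenCV 4.12 (cv2) and the standard library are available. Lean on these libraries where they do the work, as an engineer would, in place of code of your own. Each camera call takes 0.05 s, during which the arm holds its last target.

## Task

Turn the big castle nut on the swing-arm pivot clockwise until it comes up tight on its washer, then carry on, without backing off, to the first slot that lines up with the cotter hole in the stud. Then push the split pin, tip first, through slot and hole until it stands at least a centimetre out of the far side, let go, and leave everything else on the bench where it is.

Things in the scene. Friction and masses are not known exactly. Their poses are not given: they have to be found in the camera images.
- hole (a point): Centre of the cotter hole, on the stud's axis, 132 mm above the origin of post; axes as post. The hole runs level right through the stud along y, open at both ends, 10 mm wide and 10 mm high. The stud's end is 12 mm above this point. At the start the nut masks the hole partly or wholly.
- nut_mid (a point): On the steel castle nut's axis, mid-height of its hexagon (60 mm across flats, 31 mm high, so 15.5 mm up and down); z up. Two opposite flats, good to grip from above, face +y and -y. On the hexagon stand six castellations 12 mm high, 58 mm over all; six slots 10 mm wide, one above the middle of each flat: along y and every 60 deg. Slot floors are 5 mm below hole.
- nut (a joint): Turn of the nut against its washer (rad), clockwise from above positive: negative while loose (starts -1.0 to -0.45), 0 when it has come up tight. About 0.2 N m until then. Turning anticlockwise loosens it again at once. Stays where it is left.
- washer (a joint): Turn of the round washer (72 mm diameter, 6 mm thick, under the nut, top 15.5 mm below nut_mid) (rad), clockwise positive. Starts at -0.8 to -0.35, still while the nut is loose; dragged round with the nut at about 1 N m once that is tight. The nut's whole turn is nut + washer; tight and 0 means the first slot is in line with the hole. Stays where left.
- pin: Steel split pin lying flat on the bench, left or right of the post, 107 mm long, about 40 g. Origin on the shank's axis, 53.5 mm from either end; x points to the tip (tapered to 2.4 mm over the last 12 mm). Shank round, 6.3 mm diameter, 85 mm long; then a flat eye 22 mm long, 14 mm wide, 6.3 mm thick, straight-sided, its middle at x = -42 mm. It may enter the hole from either side.
- pin_ref (a point): Point on the axis of the pin's shank, 50 mm behind the tip.
- bolt: Bystander: dark steel hex bolt lying on the bench, 95 mm long, 26 mm head.
- mug: Bystander: white mug, 80 mm diameter, 92 mm high.
- bush: Bystander: upright pipe bush, 68 mm diameter, 55 mm high.
- slug: Bystander: upright round steel slug, 44 mm diameter, 60 mm high.
- offcut: Bystander: blue square tube offcut, 65 x 65 x 120 mm.
- hammer: Bystander: hammer lying on the bench, 280 mm long.
- spanner: Bystander: spanner lying on the bench, 220 mm long.
- lug: Bystander: flat steel lug with two holes, 110 x 70 x 12 mm.
- post: Fixed post, origin under its middle, z up: base plate 130 x 130 x 10 mm, blue 75 mm square tube, flat-bar swing arm (70 mm wide, top face at z = 90 mm, does not move) leading off along +x, with an upright 52 mm round tube stub at x = 135 mm, top at z = 135 mm. Stud on the z axis: dark steel, 38 mm diameter, end at z = 144 mm with a thin white scribed line parallel to the cotter hole.

How it is judged:
By the outcome, as a careful person would: the job done as asked, in the order asked, and still so for the second after the job is handed in, with the robot touching nothing.
It also fails if it takes over 72 s, if anything falls off the work surface, if the arm or the gripper's body presses on something with over 40 N, if the wrist force passes 120 N, or if a joint passes its speed limit or range.

## Working session

There is one attempt and no reset: what is moved stays moved. The work goes in short steps, Python scripts to look and compute and a shell command to move; the robot and the scene stay as the last step left them, time stands still between calls to the robot, and variables do not carry over. Pictures are saved under pics/ and viewed, and the job is handed in when it is done.

```bash
ls; mkdir -p pics; python3 - <<'E'
from station import sensors, viewer, robot
import cv2
o=sensors.get_obs()
for k,v in o.items(): print(k,v)
for n in("scene","top"):
    print(viewer.camera_info(n))
    p,d=viewer.capture(n)
    cv2.imwrite(f"pics/{n}0.png",cv2.resize(p[:,:,::-1],(800,600),interpolation=cv2.INTER_CUBIC))
    import numpy as np
    np.savez(f"pics/{n}0.npz",p=p,d=d)
E
```

```text
pics
t 0.0
qpos [ 1.23086775  0.47780644  0.02235862  1.55646246 -0.01148306  1.10931482
 -0.08312242]
dq [ 0.00023502 -0.00088884 -0.0016682   0.00061802  0.00129341  0.00290846
  0.00025924]
joint_torque [ 1.53350888e-04 -5.96462202e+01  1.60814624e+00 -2.81198448e+01
  1.24701503e-02  9.52636474e-03 -1.77918182e-06]
position [ 0.15491596 -0.65636292  0.2303172 ]
tool_rot [-3.13973718e+00  1.62889913e-04  2.31818570e-01]
wrist_force [-0.32886834  0.59227793 -0.3034164 ]
wrist_torque [0.01419107 0.01377547 0.00555636]
gripper_width 0.08484149888945741
{'fovy': 44.447910016662064, 'cx': 254.14417612650018, 'cy': 189.2143176998274, 'k1': -0.08698572632425404, 'position': array([1.28476221, 0.67995518, 1.07131565]), 'attitude': array([ 0.80807303, -0.01138393,  2.31701501])}
{'fovy': 42.94859343136487, 'cx': 255.14671735426487, 'cy': 195.26580065163506, 'k1': 0.06502805074507137, 'position': array([ 0.25311691, -0.00658759,  1.43802112]), 'attitude': array([ 0.21786922,  0.00243219, -1.61385799])}
```

View pics/scene0.png

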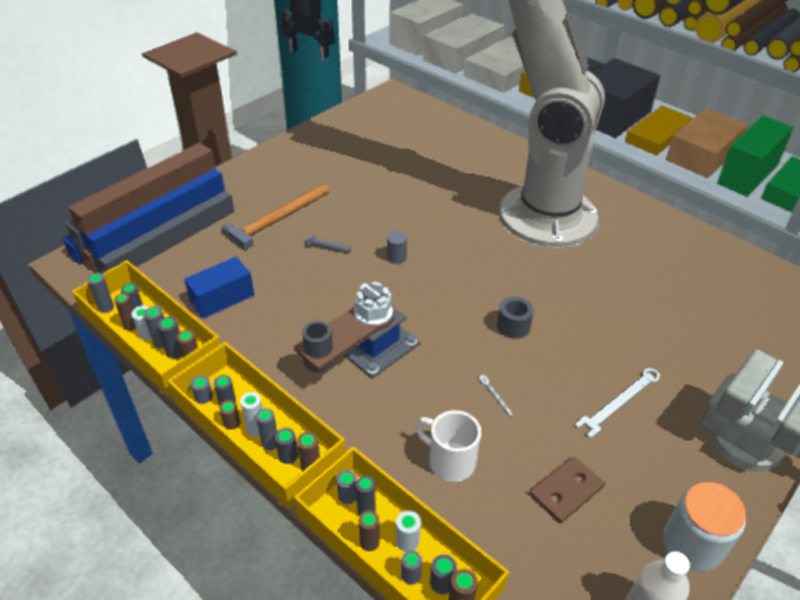

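View pics/top0.png

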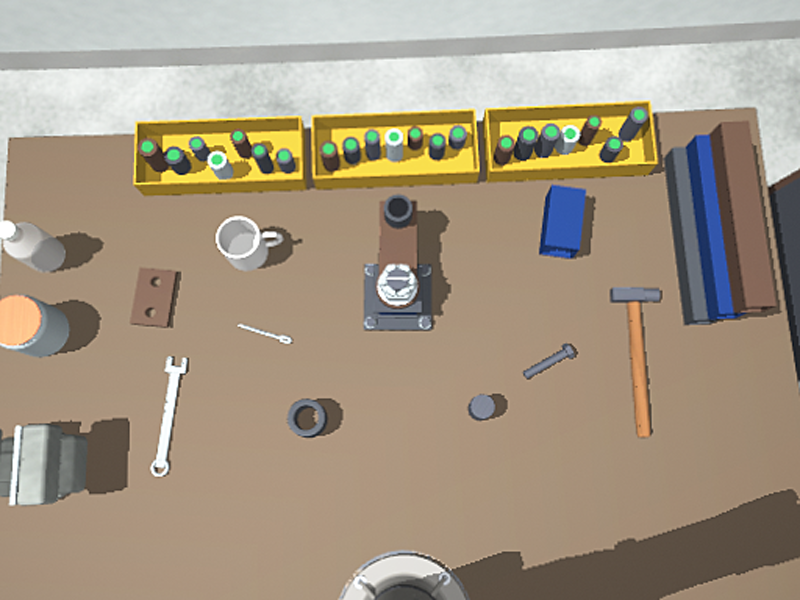

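```bash
cat > h.py <<'E'
import numpy as np, cv2
from scipy.spatial.transform import Rotation as Rn
from station import sensors, viewer
def cam(n):
    c=viewer.camera_info(n); f=192/np.tan(np.radians(c["fovy"])/2)
    R=Rn.from_euler("xyz",c["attitude"]).as_matrix()
    return c,f,R
def ray(n,u,v):
    c,f,R=cam(n); d=np.array([(u-c["cx"])/f,(v-c["cy"])/f]); s=d.copy()
    for _ in range(30): s=d/(1+c["k1"]*(s@s))
    return np.array(c["position"]),R@np.array([s[0],-s[1],-1])
def onz(n,u,v,z):
    p,d=ray(n,u,v); return p+d*(z-p[2])/d[2]
def withdepth(n,u,v,D):
    p,d=ray(n,u,v); return p+d*D
def proj(n,P):
    c,f,R=cam(n); q=R.T@(np.asarray(P)-c["position"]); s=np.array([q[0],-q[1]])/-q[2]
    s=s*(1+c["k1"]*(s@s)); return s*f+[c["cx"],c["cy"]]
def crop(p,u0,v0,w,h,k,name):
    q=cv2.resize(np.ascontiguousarray(p[v0:v0+h,u0:u0+w,::-1]),None,fx=k,fy=k,interpolation=cv2.INTER_CUBIC)
    for i in range(0,w,10):
        cv2.line(q,(i*k,0),(i*k,6),(0,0,255),1); cv2.putText(q,str(u0+i),(i*k,16),0,.35,(0,0,255),1)
    for i in range(0,h,10):
        cv2.line(q,(0,i*k),(6,i*k),(0,0,255),1); cv2.putText(q,str(v0+i),(8,i*k+4),0,.35,(0,0,255),1)
    cv2.imwrite(name,q)
E
python3 - <<'E'
from h import *
a=np.load("pics/top0.npz");b=np.load("pics/scene0.npz")
crop(a["p"],225,160,60,56,10,"pics/t_nut.png")
crop(b["p"],190,170,90,75,8,"pics/s_nut.png")
crop(a["p"],145,200,50,26,14,"pics/t_pin.png")
crop(b["p"],300,235,34,34,14,"pics/s_pin.png")
E
```

```text
(no output)
```

View pics/t_nut.png

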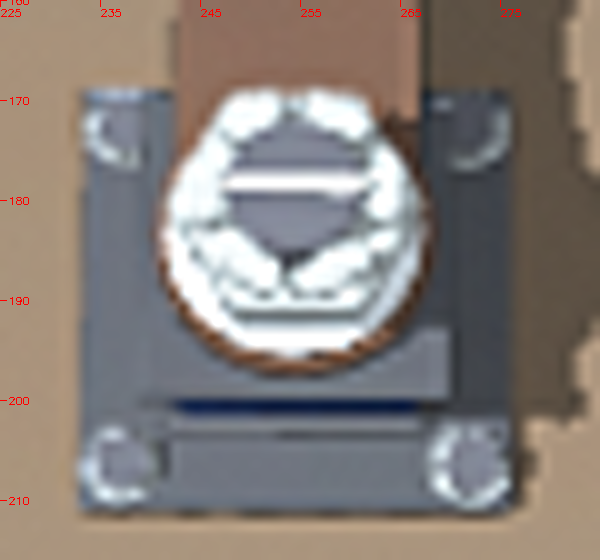

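View pics/s_nut.png

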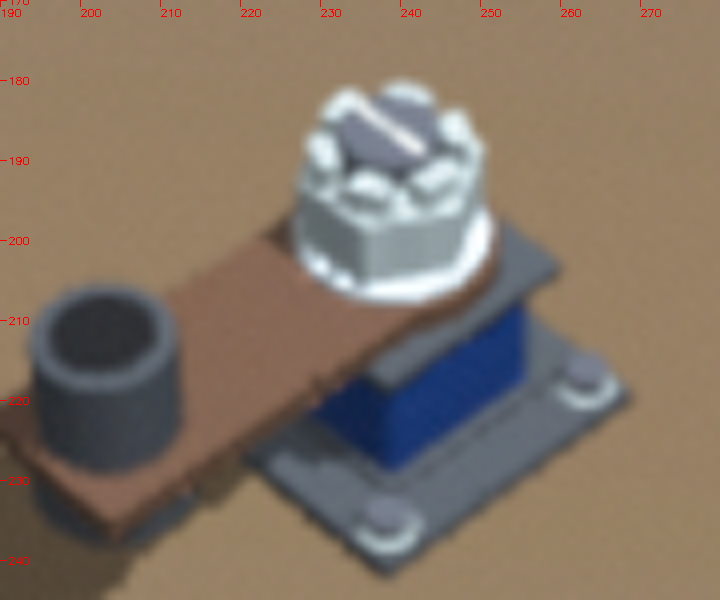

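View pics/t_pin.png

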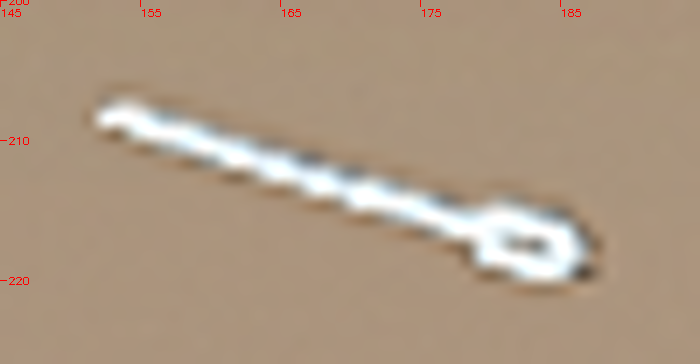

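View pics/s_pin.png

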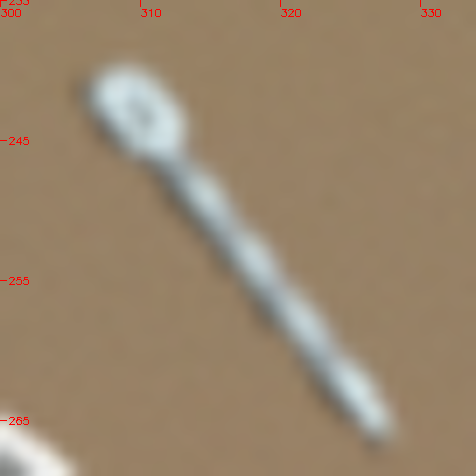

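```bash
cat > cloud.py <<'E'
from h import *
def cloud(n,p,D,u0,u1,v0,v1):
    out=[]
    for v in range(v0,v1):
        for u in range(u0,u1):
            if D[v,u]>0: out.append([u,v,*withdepth(n,u+.0,v+.0,D[v,u]),*p[v,u]])
    return np.array(out)
E
python3 - <<'E'
from cloud import *
np.set_printoptions(precision=4,suppress=True)
a=np.load("pics/top0.npz");b=np.load("pics/scene0.npz")
for n,z in(("top",a),("scene",b)):
    bx=(225,285,120,216) if n=="top" else (190,275,170,245)
    C=cloud(n,z["p"],z["d"],*bx)
    np.save(f"pics/c_{n}.npy",C)
    print(n,"hist z",np.histogram(C[:,4],bins=np.arange(-.01,.16,.005)))
    s=C[C[:,4]>.1405]; print("studtop",len(s),s[:,2:5].mean(0),s[:,2:5].min(0),s[:,2:5].max(0))
print("plate corners top", [onz("top",u,v,.01) for u,v in((233,169),(275.5,169),(276,211),(233,211))])
print("line", onz("top",247,178.4,.144),onz("top",261.5,178,.144),onz("scene",233.5,182.3,.144),onz("scene",242,189,.144))
for n,t,e in(("top",(152.3,208.3),(186.2,218.6)),("scene",(327.2,266),(306.8,240.8))):
    T=onz(n,*t,.0032);E=onz(n,*e,.0032);print("pin",n,T,E,np.linalg.norm(T-E),np.degrees(np.arctan2(*(T-E)[1::-1])))
E
```

```text
Traceback (most recent call last):
  File "cloud.py", line 6, in cloud
    if D[v,u]>0: out.append([u,v,*withdepth(n,u+.0,v+.0,D[v,u]),*p[v,u]])
                                  ~~~~~~~~~^^^^^^^^^^^^^^^^^^^^
  File "h.py", line 15, in withdepth
    p,d=ray(n,u,v); return p+d*D
        ~~~^^^^^^^
  File "h.py", line 9, in ray
    c,f,R=cam(n); d=np.array([(u-c["cx"])/f,(v-c["cy"])/f]); s=d.copy()
          ~~~^^^
  File "h.py", line 5, in cam
    c=viewer.camera_info(n); f=192/np.tan(np.radians(c["fovy"])/2)
ValueError: time passes only in moves, steps and waits
```

```bash
python3 - <<'E'
s=open('h.py').read()
s=s.replace("def cam(n):","from functools import lru_cache\n@lru_cache(None)\ndef cam(n):")
open('h.py','w').write(s)
E
cat > m1.py <<'E'
from cloud import *
np.set_printoptions(precision=4,suppress=True)
a=np.load("pics/top0.npz");b=np.load("pics/scene0.npz")
for n,z in(("top",a),("scene",b)):
    bx=(225,285,120,216) if n=="top" else (190,275,170,245)
    C=cloud(n,z["p"],z["d"],*bx)
    np.save(f"pics/c_{n}.npy",C)
    print(n,"hist z",np.histogram(C[:,4],bins=np.arange(-.01,.16,.005))[0])
    s=C[C[:,4]>.1405]; print("studtop",len(s),s[:,2:5].mean(0),s[:,2:5].min(0),s[:,2:5].max(0))
print("plate corners top", [onz("top",u,v,.01) for u,v in((233,169),(275.5,169),(276,211),(233,211))])
print("line", onz("top",247,178.4,.144),onz("top",261.5,178,.144),onz("scene",233.5,182.3,.144),onz("scene",242,189,.144))
for n,t,e in(("top",(152.3,208.3),(186.2,218.6)),("scene",(327.2,266),(306.8,240.8))):
    T=onz(n,*t,.0032);E=onz(n,*e,.0032);print("pin",n,T,E,np.linalg.norm(T-E),np.degrees(np.arctan2(*(T-E)[1::-1])))
E
python3 m1.py
```

```text
top hist z [ 167 1326 1309  461  305   95   57    7   10    9    0    0    0    0
    0    1   61  173  118  408  390   81   21   24   14   27   37   94
  156  205  130   48    1]
studtop 156 [ 0.5895 -0.016   0.1439] [ 0.561  -0.0424  0.1406] [0.7337 0.0125 0.1513]
scene hist z [  38 1640 1946  272  260   88   64   21   31   32   27   20   25   31
   30   17   27  102   99  341  352   84   50   48   53   53   55   82
  138  189  105   28    0]
studtop 119 [ 0.5882 -0.0101  0.1438] [ 0.5616 -0.0359  0.1405] [0.7185 0.016  0.1489]
plate corners top [array([0.6535, 0.0469, 0.01  ]), array([ 0.6479, -0.0819,  0.01  ]), array([ 0.5185, -0.0766,  0.01  ]), array([0.5241, 0.0512, 0.01  ])]
line [0.5877 0.0045 0.144 ] [ 0.5871 -0.0352  0.144 ] [ 0.5849 -0.0342  0.144 ] [0.5883 0.0031 0.144 ]
pin top [0.5442 0.2918 0.0032] [0.5085 0.1913 0.0032] 0.10662292212343495 70.45046796945934
pin scene [0.5444 0.2933 0.0032] [0.5109 0.1935 0.0032] 0.10533781401075466 71.43596553015291
```

```bash
cat > ov.py <<'E'
from h import *
def model(x,y,yaw,nutang,hz=.127):
    # nutang: angle (deg) of slot dir from post y axis, CCW+
    c,s=np.cos(yaw),np.sin(yaw)
    W=lambda P:np.c_[x+c*P[:,0]-s*P[:,1],y+s*P[:,0]+c*P[:,1],P[:,2]]
    L=[]
    sq=lambda h,z:np.array([[h,h,z],[-h,h,z],[-h,-h,z],[h,-h,z],[h,h,z]])
    t=np.linspace(0,2*np.pi,40)
    ci=lambda r,z,cx=0:np.c_[cx+r*np.cos(t),r*np.sin(t),0*t+z]
    L.append((W(sq(.065,.01)),(0,255,0)))
    L.append((W(np.array([[.036,.035,.09],[.11,.035,.09]])),(0,255,0)))
    L.append((W(np.array([[.036,-.035,.09],[.11,-.035,.09]])),(0,255,0)))
    L.append((W(ci(.019,.144)),(0,0,255))); L.append((W(ci(.026,.135,.135)),(0,0,255)))
    L.append((W(ci(.036,.096)),(0,255,255)))
    L.append((W(np.array([[0,-.019,.144],[0,.019,.144]])),(255,0,0)))
    b=np.radians(nutang)+np.pi/2
    k=b+np.arange(7)*np.pi/3+np.pi/6
    for z in(.096,.127): L.append((W(np.c_[.03464*np.cos(k),.03464*np.sin(k),0*k+z]),(255,0,255)))
    for i in range(6):
        a=b+i*np.pi/3; d=np.array([np.cos(a),np.sin(a)]);n=np.array([-d[1],d[0]])
        for o in(-.005,.005):
            p=d*.019+n*o;q=d*.0286+n*o
            L.append((W(np.array([[*p,.139],[*q,.139]])),(255,255,0)))
    return L
def overlay(n,p,u0,v0,w,h,k,args,name):
    q=cv2.resize(np.ascontiguousarray(p[v0:v0+h,u0:u0+w,::-1]),None,fx=k,fy=k,interpolation=cv2.INTER_CUBIC)
    for P,col in model(*args):
        pts=np.array([(proj(n,X)-[u0,v0]+.5)*k for X in P]); 
        cv2.polylines(q,[np.int32(pts*8)],False,col,1,cv2.LINE_AA,3)
    cv2.imwrite(name,q)
E
python3 - <<'E'
from ov import *
a=np.load("pics/top0.npz")["p"];b=np.load("pics/scene0.npz")["p"]
g=(.586,-.0151,np.radians(-2.3),30)
overlay("top",a,225,120,60,96,6,g,"pics/o1.png")
overlay("scene",b,190,170,90,75,8,g,"pics/o2.png")
E
```

```text
(no output)
```

View pics/o1.png

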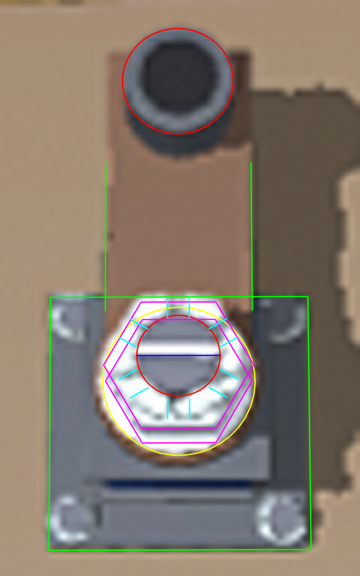

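View pics/o2.png

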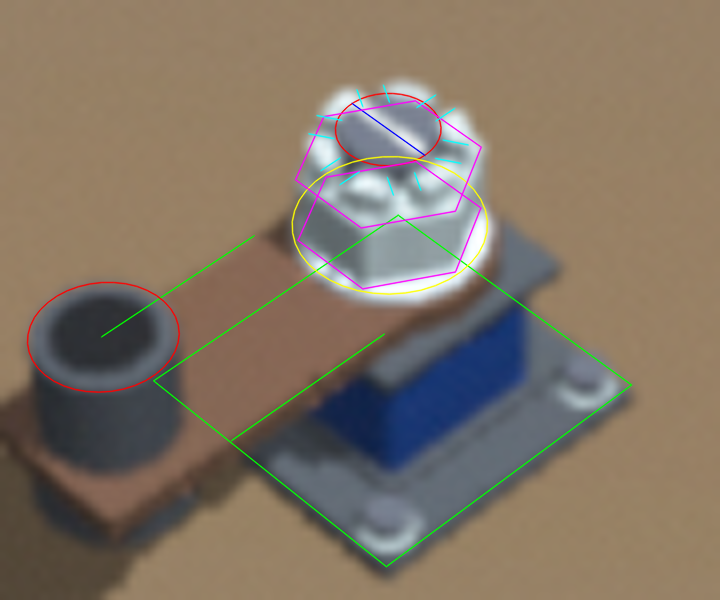

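```bash
python3 - <<'E'
from h import *
np.set_printoptions(precision=4,suppress=True)
def edge(n,im,P,Q,z,name,half=4):
    # P,Q px ends (index coords); sample normal profiles, find max gradient
    g=cv2.GaussianBlur(im.astype(np.float32).sum(2),(0,0),.8)
    P=np.array(P,float);Q=np.array(Q,float);d=(Q-P)/np.linalg.norm(Q-P);m=np.array([-d[1],d[0]])
    pts=[]
    o=np.arange(-half,half+.01,.1)
    for t in np.linspace(0,1,25):
        X=P+t*(Q-P)+o[:,None]*m
        pr=cv2.remap(g,X[:,0].astype(np.float32)[None],X[:,1].astype(np.float32)[None],cv2.INTER_CUBIC)[0]
        gr=abs(np.gradient(pr)); i=gr.argmax(); pts.append(onz(n,*X[i],z)[:2])
    pts=np.array(pts)
    vx,vy,x0,y0=cv2.fitLine(pts.astype(np.float32),cv2.DIST_HUBER,0,.0005,.001).ravel()
    r=(pts-[x0,y0])@[-vy,vx]
    a=np.degrees(np.arctan2(vy,vx)); a=(a+45)%90-45
    print(name,"yaw",round(a,2),"rms mm",np.sqrt(np.median(r**2))*1e3, x0,y0)
a=np.load("pics/top0.npz")["p"];b=np.load("pics/scene0.npz")["p"]
edge("top",a,(232.5,172),(232.5,208),.01,"plate L",2.5)
edge("top",a,(236,210.7),(272,210.7),.01,"plate B",2.5)
edge("top",a,(275.2,174),(275.6,208),.01,"plate R",2.5)
edge("top",a,(242.6,146),(242.2,166),.09,"arm L",2.5)
edge("top",a,(266,146),(266.4,166),.09,"arm R",2.5)
edge("scene",b,(240,240.5),(268,220),.01,"s plate -x edge?",2.5)
edge("scene",b,(222,227.5),(236,240),.01,"s plate +y",2.5)
edge("scene",b,(213,227.5),(236,212),.09,"s arm edge",2.5)
# white line
for n,im,bx in(("top",a,(246,262,174,182)),("scene",b,(233,244,180,191))):
    u0,u1,v0,v1=bx; s=im[v0:v1,u0:u1].astype(float).sum(2)
    V,U=np.mgrid[v0:v1,u0:u1]
    if n=="top": cols=[(U[0,j],(V[:,j]*w).sum()/w.sum()) for j in range(2,u1-u0-3) for w in[np.clip(s[:,j]-450,0,None)]]; 
    else:
        cols=[(U[0,j],(V[:,j]*w).sum()/w.sum()) for j in range(3,u1-u0-2) for w in[np.clip(s[:,j]-420,0,None)*(abs(V[:,j]-(182+.8*(U[0,j]-233.5)))<2.5)] if w.sum()>0]
    pts=np.array([onz(n,*c,.144)[:2] for c in cols]); l=np.polyfit(pts[:,1],pts[:,0],1); print(n,"line yaw",np.degrees(-np.arctan(l[0])),"x at y=-.015",np.polyval(l,-.015)); 
E
```

```text
plate L yaw -0.54 rms mm 0.6582338009237438 0.5805281 0.051395316
plate B yaw -2.6 rms mm 0.05111826739758146 0.5193228 -0.0031288771
plate R yaw 0.46 rms mm 1.2479413668175774 0.5792127 -0.080171116
arm L yaw -8.0 rms mm 0.6100069450026459 0.6635848 0.017073086
arm R yaw -2.78 rms mm 0.2081096482264919 0.6614721 -0.052609768
s plate -x edge? yaw 2.26 rms mm 2.103393631036317 0.5874861 0.054902207
s plate +y yaw 3.81 rms mm 2.307690478462 0.6564857 0.011171624
s arm edge yaw -2.95 rms mm 0.7201289983842302 0.67302346 0.016862765
top line yaw -5.017554733342025 x at y=-.015 0.5889576066958252
scene line yaw -2.6274464912232474 x at y=-.015 0.5851413403393212
```

```bash
python3 - <<'E'
from h import *
a=np.load("pics/top0.npz")["p"];b=np.load("pics/scene0.npz")["p"]
from ov import overlay
g=(.5885,-.0155,np.radians(-2.7),30)
overlay("top",a,230,160,48,44,14,g,"pics/o3.png")
g=(.5855,-.0165,np.radians(-2.7),30)
overlay("scene",b,222,175,36,36,16,g,"pics/o4.png")
E
```

```text
(no output)
```

View pics/o3.png

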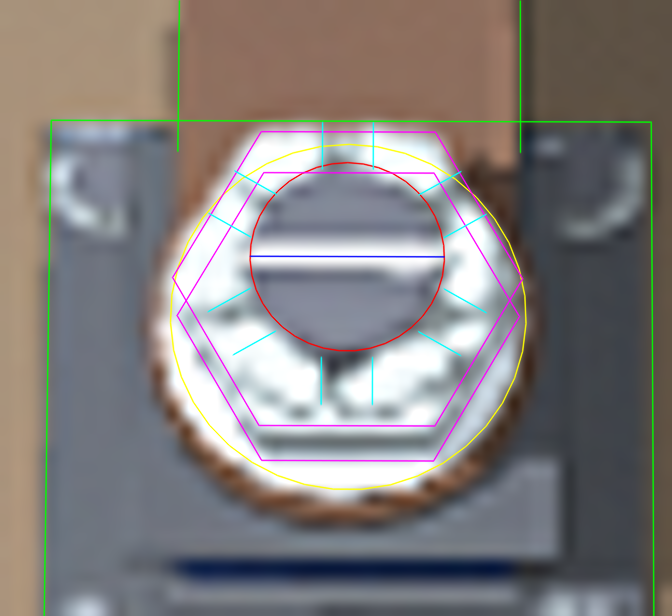

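View pics/o4.png

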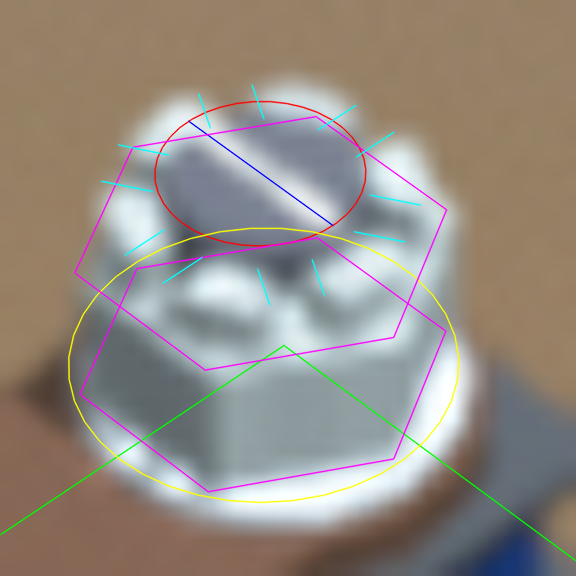

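```bash
python3 -m pendant '[[0,10.8,16.0,0.5,0,0,9.25],[0,10.8,16.0,0.5,0,0,9.25],[0,10.8,16.0,0.5,0,0,9.25],[0,10.8,16.0,0.5,0,0,9.25],[0,10.8,16.0,0.5,0,0,9.25],[0,10.8,16.0,0.5,0,0,9.25],[0,10.8,16.0,0.5,0,0,9.25],[0,10.8,16.0,0.5,0,0,9.25],[0,10.8,16.0,0.5,0,0,9.25],[0,10.8,16.0,0.5,0,0,9.25],[0,10.8,16.0,0.5,0,0,9.25],[0,10.8,16.0,0.5,0,0,9.25],[0,10.8,16.0,0.5,0,0,9.25],[0,10.8,16.0,0.5,0,0,9.25],[0,10.8,16.0,0.5,0,0,9.25],[0,10.8,16.0,0.5,0,0,9.25],[0,10.8,16.0,0.5,0,0,9.25],[0,10.8,16.0,0.5,0,0,9.25],[0,10.8,16.0,0.5,0,0,9.25],[0,10.8,16.0,0.5,0,0,9.25]]'; python3 -c "
from station import sensors
print(sensors.get_obs()['qpos'])"
```

```text
t: 2.1
position: [0.5865, -0.0188, 0.2512]
tool_rot: [-3.141, 0.001, 1.521]
wrist_force: [0.2, -0.5, -0.3]
gripper_width: 0.0852
[ 0.36532334  0.36955544 -0.56363059  1.71973495  0.21740476  1.11553756
 -0.31412611]
```

```bash
python3 -m pendant '[[0,0,0.08,-1.2,0,0,0],[0,0,0.08,-2.4,0,0,0],[0,0,0.08,-3.2,0,0,0],[0,0,0.08,-3.7,0,0,0],[0,0,0.08,-3.7,0,0,0],[0,0,0.08,-3.7,0,0,0]]'; python3 - <<'E'
from h import *
for n in("scene","top"):
    p,d=viewer.capture(n)
    if n=="scene": crop(p,200,130,80,75,8,"pics/s1.png")
    else: crop(p,215,130,80,75,8,"pics/t1.png")
E
```

```text
t: 2.7
position: [0.5872, -0.0145, 0.1039]
tool_rot: [3.141, 0.0, 1.522]
wrist_force: [-0.5, 0.3, 1.4]
gripper_width: 0.0852
```

View pics/s1.png

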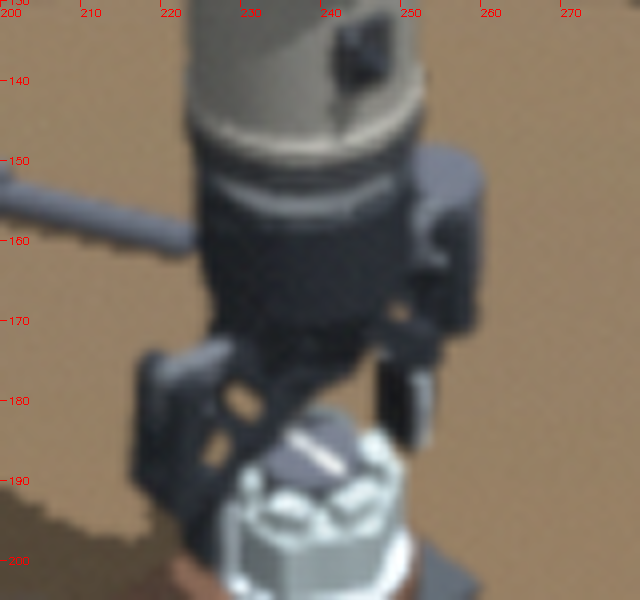

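View pics/t1.png

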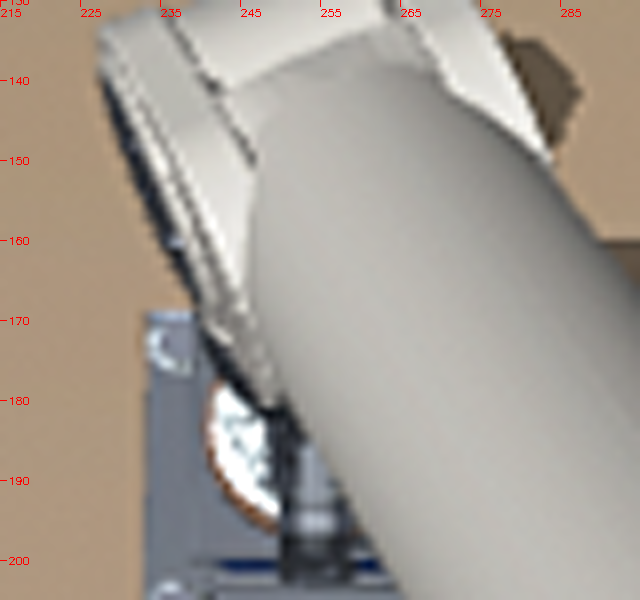

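```bash
python3 -m pendant '[[0,0,-0.02,-0.22,0,0,0],[0,0,-0.02,-0.22,0,0,0],[1,0,-0.02,-0.22,0,0,0],[1,0,-0.02,-0.22,0,0,0],[1,0,-0.02,-0.22,0,0,0],[1,0,-0.02,-0.22,0,0,0],[1,0,-0.02,-0.22,0,0,0],[1,0,-0.02,-0.22,0,0,0],[1,0,-0.02,-0.22,0,0,0]]'; python3 - <<'E'
from h import *
o=sensors.get_obs(); print(o["wrist_force"],o["wrist_torque"],o["qpos"])
for n in("scene","top"):
    p,d=viewer.capture(n)
    if n=="scene": crop(p,200,130,80,75,8,"pics/s2.png")
E
```

```text
t: 3.7
position: [0.5877, -0.0145, 0.0952]
tool_rot: [3.14, 0.0, 1.523]
wrist_force: [-1.0, -0.1, 5.2]
gripper_width: 0.059
[-1.01727754 -0.0605538   5.23919258] [-0.07723034  0.07300716  0.08444678] [ 0.3018279   0.54666376 -0.50400801  1.85565003  0.34887639  0.82609294
 -0.42716787]
```

View pics/s2.png

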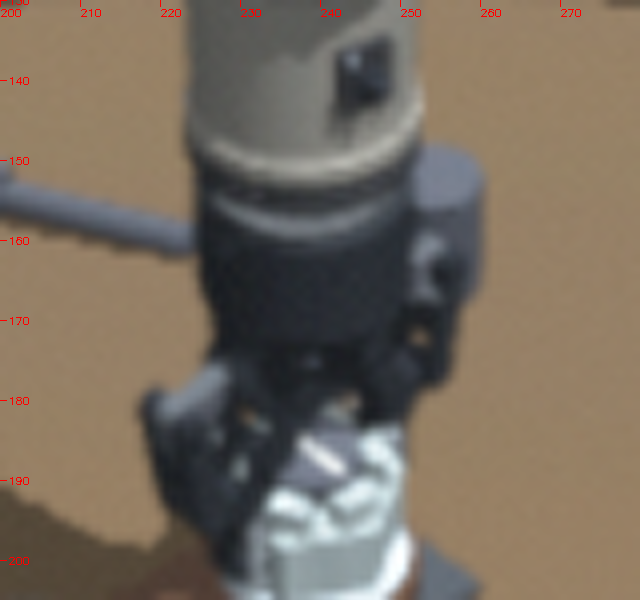

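```bash
q(){ python3 -c "
from station import sensors
o=sensors.get_obs(); print('F',o['wrist_force'].round(2),'M',o['wrist_torque'].round(2),'q7',o['qpos'][6].round(3))"; }
python3 -m pendant '[[1,0,0,0,0,0,-0.7],[1,0,0,0,0,0,-1.4],[1,0,0,0,0,0,-2.0],[1,0,0,0,0,0,-2.5],[1,0,0,0,0,0,-2.5]]';q
python3 -m pendant '[[1,0,0,0,0,0,-0.5],[1,0,0,0,0,0,-1.0],[1,0,0,0,0,0,-1.0]]';q
python3 -m pendant '[[1,0,0,0,0,0,-0.5],[1,0,0,0,0,0,-1.0],[1,0,0,0,0,0,-1.0]]';q
```

```text
t: 4.3
position: [0.5873, -0.0144, 0.0952]
tool_rot: [3.141, -0.0, 1.172]
wrist_force: [-1.6, 0.0, 6.9]
gripper_width: 0.0591
F [-1.56  0.02  6.92] M [-0.05  0.34 -0.23] q7 -0.73
t: 4.6
position: [0.5872, -0.0144, 0.0952]
tool_rot: [3.141, -0.0, 1.032]
wrist_force: [-1.3, -0.1, 6.9]
gripper_width: 0.0588
F [-1.25 -0.13  6.86] M [-0.02  0.46 -0.21] q7 -0.85
t: 4.9
position: [0.5871, -0.0143, 0.0952]
tool_rot: [3.141, -0.0, 0.893]
wrist_force: [-2.8, -0.0, 6.6]
gripper_width: 0.0594
F [-2.84 -0.01  6.55] M [ 0.07  0.47 -0.23] q7 -0.97
```

```bash
q(){ python3 -c "
from station import sensors
o=sensors.get_obs(); print('F',o['wrist_force'].round(2),'M',o['wrist_torque'].round(2),'q7',o['qpos'][6].round(3))"; }
python3 -m pendant '[[1,0,0,0,0,0,-0.5],[1,0,0,0,0,0,-1.0],[1,0,0,0,0,0,-1.0]]';q
python3 -m pendant '[[1,0,0,0,0,0,-0.5],[1,0,0,0,0,0,-1.0],[1,0,0,0,0,0,-1.0]]';q
python3 -m pendant '[[1,0,0,0,0,0,-0.5],[1,0,0,0,0,0,-1.0],[1,0,0,0,0,0,-1.0]]';q
python3 -m pendant '[[1,0,0,0,0,0,-0.5],[1,0,0,0,0,0,-1.0],[1,0,0,0,0,0,-1.0]]';q
```

```text
t: 5.2
position: [0.5869, -0.0142, 0.0951]
tool_rot: [-3.142, 0.0, 0.753]
wrist_force: [-3.2, 1.0, 7.1]
gripper_width: 0.0593
F [-3.21  1.02  7.12] M [ 0.02  0.55 -0.15] q7 -1.09
t: 5.5
position: [0.5868, -0.0141, 0.0951]
tool_rot: [-3.141, 0.0, 0.614]
wrist_force: [-3.1, 0.2, 8.6]
gripper_width: 0.0591
F [-3.11  0.19  8.58] M [ 0.1   0.61 -0.17] q7 -1.21
t: 5.8
position: [0.5868, -0.014, 0.0951]
tool_rot: [3.141, 0.0, 0.476]
wrist_force: [-3.6, 0.5, 7.6]
gripper_width: 0.0586
F [-3.63  0.53  7.56] M [0.14 0.65 0.31] q7 -1.328
t: 6.1
position: [0.5867, -0.0138, 0.0951]
tool_rot: [-3.142, 0.001, 0.337]
wrist_force: [-3.6, -0.7, 7.4]
gripper_width: 0.0592
F [-3.57 -0.67  7.36] M [0.11 0.73 0.27] q7 -1.448
```

```bash
q(){ python3 -c "
from station import sensors
o=sensors.get_obs(); print('F',o['wrist_force'].round(2),'M',o['wrist_torque'].round(2),'q7',o['qpos'][6].round(3))"; }
python3 -m pendant '[[1,0,0,0,0,0,-0.5],[1,0,0,0,0,0,-1.0]]';q
python3 -m pendant '[[1,0,0,0,0,0,-0.5],[1,0,0,0,0,0,-1.0],[1,0,0,0,0,0,-1.0]]';q
python3 - <<'E'
from h import *
p,d=viewer.capture("scene"); crop(p,200,150,70,65,10,"pics/s3.png")
E
```

```text
t: 6.3
position: [0.5867, -0.0137, 0.0951]
tool_rot: [-3.142, 0.001, 0.198]
wrist_force: [-2.9, 1.2, 8.8]
gripper_width: 0.0591
F [-2.88  1.17  8.77] M [0.12 0.81 1.03] q7 -1.568
t: 6.6
position: [0.5867, -0.0135, 0.0951]
tool_rot: [-3.141, 0.001, 0.058]
wrist_force: [-3.5, 1.3, 8.5]
gripper_width: 0.0588
F [-3.47  1.29  8.51] M [0.28 0.75 0.28] q7 -1.687
```

View pics/s3.png

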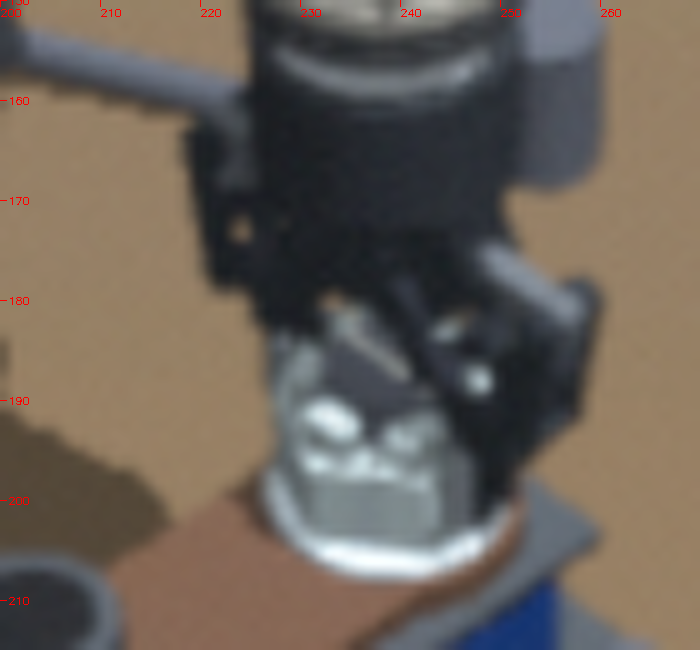

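```bash
q(){ python3 -c "
from station import sensors
o=sensors.get_obs(); print('P',o['position'].round(5),'rot',o['tool_rot'].round(4),'F',o['wrist_force'].round(2),'M',o['wrist_torque'].round(2),'q',o['qpos'].round(3))"; }
python3 -m pendant '[[1,0,0,0,0,0,-0.4],[1,0,0,0,0,0,-0.7],[1,0,0,0,0,0,-0.7]]';q
python3 -m pendant '[[0,0,0,0,0,0,0],[0,0,0,0,0,0,0],[0,0,0,0,0,0,0],[0,0,0,0,0,0,0],[0,0,0,0.8,0,0,0],[0,-0.3,-0.5,2.0,0,0,0],[0,-1,-2.5,3.0,0,0,0],[0,-2,-4.5,3.0,0,0,0],[0,-2.5,-5.5,3.0,0,0,0],[0,-2.5,-5.5,3.0,0,0,0]]';q
python3 - <<'E'
from h import *
for n in("scene","top"):
    p,d=viewer.capture(n); np.savez(f"pics/{n}1.npz",p=p,d=d)
    crop(p,*((205,165,65,50) if n=="scene" else(220,155,65,60)),10,f"pics/{n}4.png")
E
```

```text
t: 6.95
position: [0.5867, -0.0134, 0.0951]
tool_rot: [-3.141, 0.001, -0.039]
wrist_force: [-3.2, 1.0, 8.9]
gripper_width: 0.0591
P [ 0.58667 -0.01341  0.09513] rot [-3.1413e+00  6.0000e-04 -3.8700e-02] F [-3.17  0.98  8.95] M [0.34 0.76 0.49] q [ 0.016  0.499 -0.129  1.877  0.088  0.772 -1.77 ]
t: 7.95
position: [0.4974, -0.2123, 0.2124]
tool_rot: [3.141, -0.001, -0.04]
wrist_force: [0.6, -0.5, 0.4]
gripper_width: 0.0856
P [ 0.49744 -0.21226  0.21241] rot [ 3.1413e+00 -1.0000e-03 -4.0400e-02] F [ 0.59 -0.54  0.42] M [-0.04 -0.04 -0.03] q [ 0.341  0.279 -0.063  1.895  0.021  0.967 -1.343]
```

View pics/scene4.png

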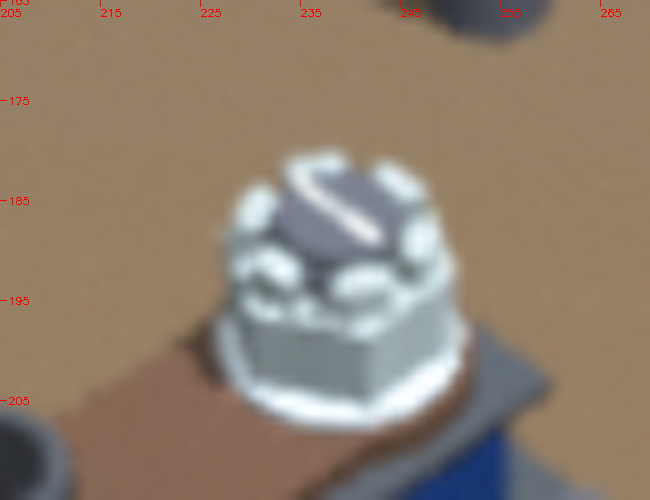

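View pics/top4.png

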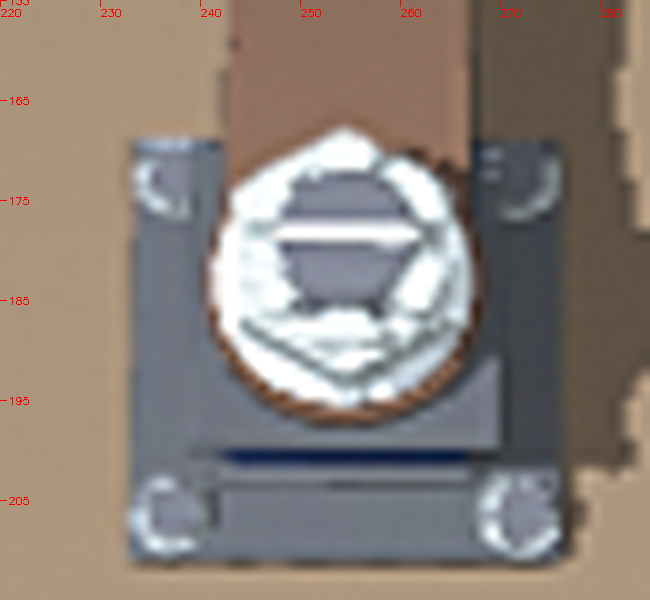

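```bash
python3 - <<'E'
from ov import *
a=np.load("pics/top1.npz")["p"];b=np.load("pics/scene1.npz")["p"]
overlay("top",a,230,160,48,42,14,(.5895,-.0155,np.radians(-2.7),0),"pics/o5.png")
overlay("scene",b,222,172,36,36,16,(.5875,-.0195,np.radians(-2.7),0),"pics/o6.png")
E
```

```text
(no output)
```

View pics/o5.png

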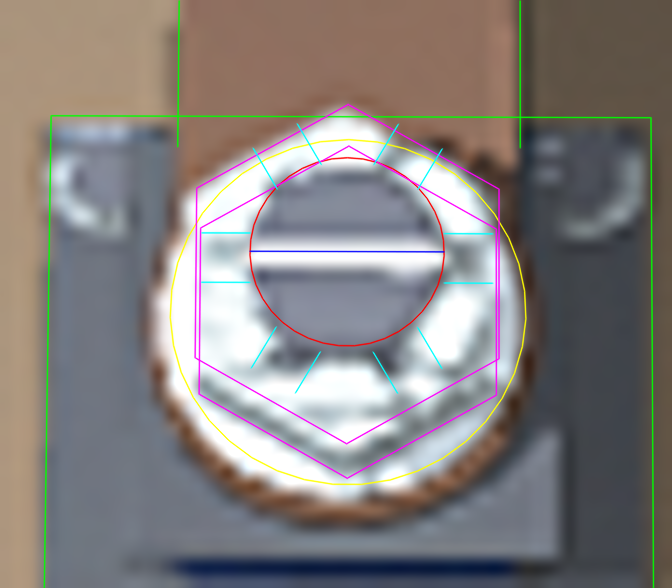

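View pics/o6.png

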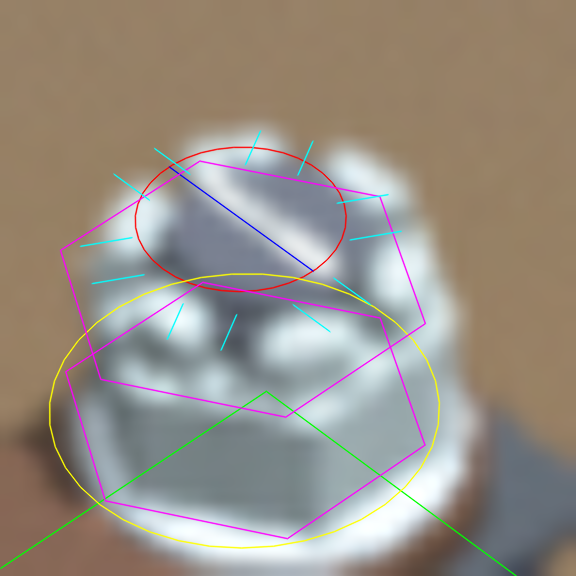

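```bash
python3 - <<'E'
from ov import *
b=np.load("pics/scene1.npz")["p"]
M=np.float32([[1,0,-1.6],[0,1,-0.4]]) 
for ang in (0,4):
  overlay("scene",cv2.warpAffine(b,M,(512,384),flags=cv2.INTER_CUBIC),222,172,36,36,16,(.5875,-.0195,np.radians(-2.7),ang),f"pics/o7_{ang}.png")
x=np.hstack([cv2.imread("pics/o7_0.png")[:400,:400],cv2.imread("pics/o7_4.png")[:400,:400]]);cv2.imwrite("pics/o7.png",x)
E
```

```text
(no output)
```

View pics/o7.png

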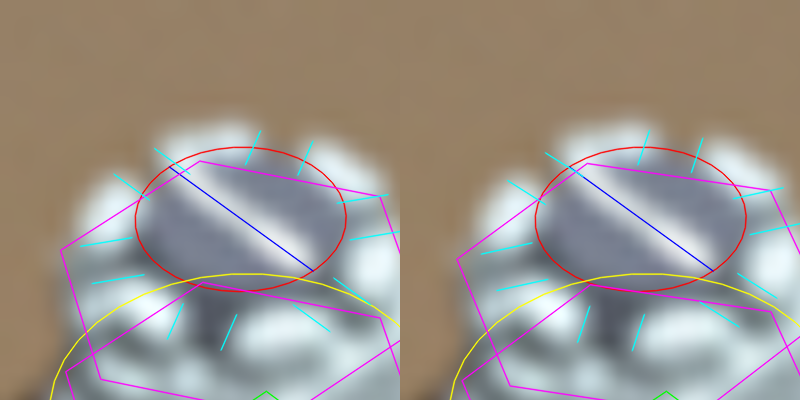

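```bash
python3 -m pendant '[[0,0.4,10.4,0,0,0,9.16],[0,0.4,10.4,0,0,0,9.16],[0,0.4,10.4,0,0,0,9.16],[0,0.4,10.4,0,0,0,9.16],[0,0.4,10.4,0,0,0,9.16],[0,0.4,10.4,0,0,0,9.16],[0,0.4,10.4,0,0,0,9.16],[0,0.4,10.4,0,0,0,9.16],[0,0.4,10.4,0,0,0,9.16],[0,0.4,10.4,0,0,0,9.16],[0,0.4,10.4,0,0,0,9.16],[0,0.4,10.4,-1,0,0,9.16],[0,0.4,10.4,-2,0,0,9.16],[0,0.4,10.4,-3,0,0,9.16],[0,0.4,10.4,-4,0,0,9.16],[0,0.4,10.4,-4,0,0,9.16],[0,0.4,10.4,-4,0,0,9.16]]'; python3 - <<'E'
from h import *
for n in("scene","top"):
    p,d=viewer.capture(n)
    crop(p,*((275,205,65,65) if n=="scene" else(140,180,65,60)),10,f"pics/{n}5.png")
E
```

```text
t: 9.75
position: [0.5145, 0.2041, 0.0521]
tool_rot: [-3.141, 0.001, 1.236]
wrist_force: [0.2, 0.2, 0.5]
gripper_width: 0.0855
```

View pics/scene5.png

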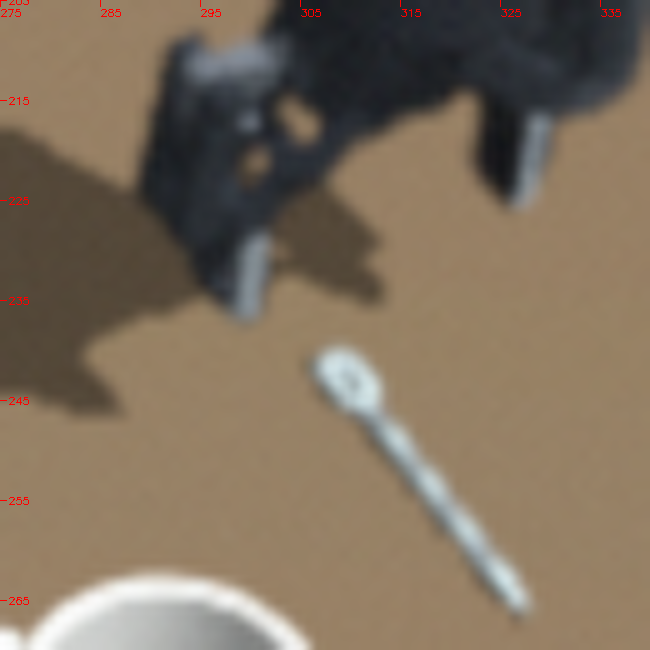

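View pics/top5.png

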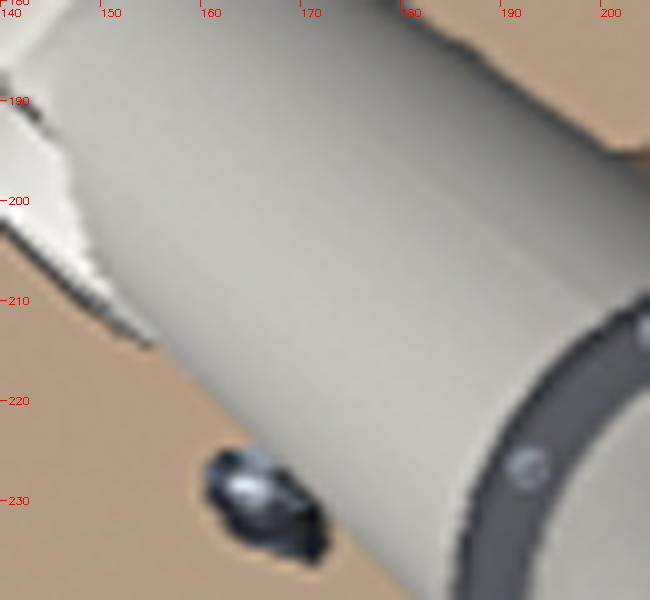

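```bash
python3 - <<'E'
from h import *
for z in(.06,.065,.07):
  for s in(-1,1):
    a=np.radians(70.8-90); P=np.array([.5145,.2041,z])+s*.0425*np.array([np.cos(a),np.sin(a),0])
    w=.011*np.array([-np.sin(a),np.cos(a),0])
    print(z,s,proj("scene",P-w)+.5,proj("scene",P+w)+.5)
E
```

```text
0.06 -1 [321.43183839 223.51216179] [325.68688728 228.53478898]
0.06 1 [296.58632187 233.77474621] [300.68858275 239.0199539 ]
0.065 -1 [321.62236787 222.35312836] [325.89060137 227.37732243]
0.065 1 [296.71671195 232.61655352] [300.83141622 237.86403914]
0.07 -1 [321.81380084 221.1881128 ] [326.09529377 226.21380736]
0.07 1 [296.84774389 231.45220619] [300.97496167 236.70190297]
```

```bash
python3 - <<'E'
from h import *
for n,t,e in(("top",(152.3,208.3),(186.2,218.6)),("scene",(327.2,266),(306.8,240.8)),("scene",(327.3,266.3),(306.2,240.3))):
    T=onz(n,t[0]-.5,t[1]-.5,.0032);E=onz(n,e[0]-.5,e[1]-.5,.0032);u=(T-E)/np.linalg.norm(T-E)
    print("pin",n,T,E,np.linalg.norm(T-E),np.degrees(np.arctan2(u[1],u[0])),"eye mid",(T+E)/2-u*.042)
# centreline in scene by intensity
b=np.load("pics/scene0.npz")["p"]; a=np.load("pics/top0.npz")["p"]
for n,im,bx in(("top",a,(150,189,205,222)),("scene",b,(303,331,237,269))):
    u0,u1,v0,v1=bx; s=im[v0:v1,u0:u1].astype(float); bg=np.median(s.reshape(-1,3),0); 
    w=np.clip(s[:,:,2]-bg[2]-20,0,None); V,U=np.nonzero(w)
    if n=="scene":
        k=(abs((V+v0)-(253.5+1.24*((U+u0)-317)))<7); V,U=V[k],U[k]
    P=np.array([onz(n,u+u0,v+v0,.0032)[:2] for u,v in zip(U,V)]); ww=w[V,U]
    m=(P*ww[:,None]).sum(0)/ww.sum(); C=((P-m)*ww[:,None]).T@(P-m); ev,E=np.linalg.eigh(C); d=E[:,1]*np.sign(E[1,1]); t=(P-m)@d
    print(n,m,np.degrees(np.arctan2(d[1],d[0])),t.min(),t.max(), "mid",m+d*(t.min()+t.max())/2)
E
```

```text
pin top [0.54576464 0.29326202 0.0032    ] [0.51007307 0.19276277 0.0032    ] 0.10664889934212854 70.44788057952726 eye mid [0.51386296 0.20343422 0.0032    ]
pin scene [0.54399573 0.29121725 0.0032    ] [0.51040795 0.19117136 0.0032    ] 0.10553349520080124 71.4418704303049 eye mid [0.51383464 0.20137825 0.0032    ]
pin scene [0.54465428 0.29205738 0.0032    ] [0.51010706 0.18866719 0.0032    ] 0.1090093644076096 71.52325236394618 eye mid [0.51407004 0.20052729 0.0032    ]
top [0.52559442 0.23522381] 70.08024814211242 -0.04595969078528649 0.06066148494628347 mid [0.5280989  0.24213491]
scene [0.52138533 0.23399486] 70.002326359975 -0.045998526501756405 0.06041590223039865 mid [0.52385057 0.24076891]
```

```bash
python3 -m pendant '[[0,-0.01,-0.03,-0.6,0,0,0],[0,-0.01,-0.03,-1.2,0,0,0],[0,-0.01,-0.03,-1.2,0,0,0],[0.6,-0.01,-0.03,-1.2,0,0,0],[0.6,-0.01,-0.03,-1.2,0,0,0],[0.6,-0.01,-0.03,-1.2,0,0,0],[1,-0.01,-0.03,-1.2,0,0,0],[1,-0.01,-0.03,-1.2,0,0,0],[1,-0.01,-0.03,-1.2,0,0,0],[1,-0.01,-0.03,-1.2,0,0,0],[1,-0.01,-0.03,-1.2,0,0,0]]'; python3 - <<'E'
from h import *
for n in("scene",):
    p,d=viewer.capture(n)
    crop(p,275,205,65,65,10,f"pics/{n}6.png")
E
```

```text
t: 10.95
position: [0.5143, 0.2044, 0.0046]
tool_rot: [3.141, -0.0, 1.238]
wrist_force: [-1.1, -1.5, 7.5]
gripper_width: 0.0089
```

View pics/scene6.png

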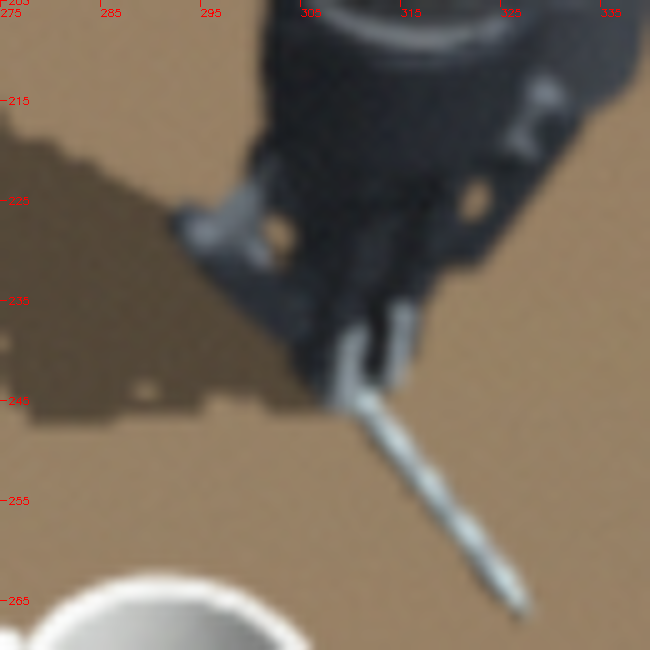

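```bash
python3 -m pendant '[[1,0,0,0,0,0,0],[1,0,0,0,0,0,0],[1,0,0,0,0,0,0]]'; python3 -m pendant '[[1,0,0,0.3,0,0,0],[1,0,0,0.8,0,0,0],[1,0,0,1.5,0,0,0],[1,0,0,1.5,0,0,0],[1,0,0,1.5,0,0,0]]'; python3 - <<'E'
from h import *
for n in("scene",):
    p,d=viewer.capture(n)
    crop(p,275,180,75,75,10,f"pics/{n}7.png")
E
```

```text
t: 11.3
position: [0.5143, 0.2044, 0.0046]
tool_rot: [3.141, -0.0, 1.238]
wrist_force: [-2.2, -1.4, 7.4]
gripper_width: 0.0087
t: 11.8
position: [0.5144, 0.2043, 0.0645]
tool_rot: [3.14, -0.001, 1.238]
wrist_force: [-1.3, 0.7, -0.6]
gripper_width: 0.0002
```

View pics/scene7.png

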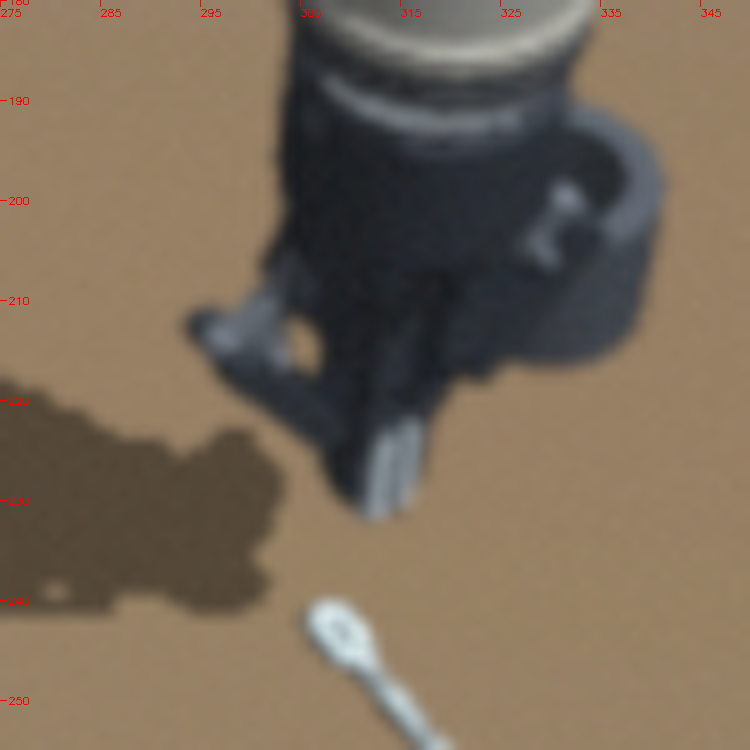

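```bash
python3 - <<'E'
from h import *
p,d=viewer.capture("scene"); b=np.load("pics/scene0.npz")["p"]
crop(p,300,235,34,34,14,"pics/a.png")
x=np.hstack([cv2.imread("pics/s_pin.png"),cv2.imread("pics/a.png")])[:, :]; x=cv2.resize(x,None,fx=.83,fy=.83);cv2.imwrite("pics/cmp.png",x)
E
```

```text
(no output)
```

View pics/cmp.png

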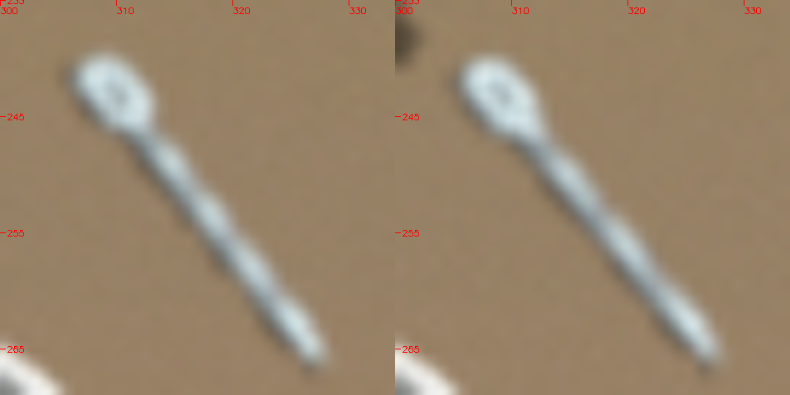

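```bash
python3 - <<'E'
from h import *
p,d=viewer.capture("scene"); b=np.load("pics/scene0.npz")["p"]
for im in(b,p):
    u0,u1,v0,v1=303,331,237,269
    s=im[v0:v1,u0:u1].astype(float); bg=np.median(s.reshape(-1,3),0)
    w=np.clip(s[:,:,2]-bg[2]-15,0,None)
    V,U=np.mgrid[v0:v1,u0:u1]
    w=w*(abs(V-(253.5+1.24*(U-317)))<8)
    V,U=V[w>0],U[w>0];w=w[w>0]
    P=np.array([onz("scene",u,v,.0032)[:2] for u,v in zip(U,V)])
    D=np.array([np.cos(np.radians(70.7)),np.sin(np.radians(70.7))]);t=(P-[.5139,.2023])@D
    e=(t<.013); k=(t>.016)&(t<.09)
    me=(P[e]*w[e,None]).sum(0)/w[e].sum()
    m=(P[k]*w[k,None]).sum(0)/w[k].sum();C=((P[k]-m)*w[k,None]).T@(P[k]-m);ev,E=np.linalg.eigh(C);dd=E[:,1]*np.sign(E[1,1])
    print("eye",me,"shank",m,"ang shank",np.degrees(np.arctan2(dd[1],dd[0])),"eye->shank",np.degrees(np.arctan2(*(m-me)[::-1])),len(t),t.min(),t.max())
E
```

```text
eye [0.51025629 0.20358621] shank [0.52938458 0.25621728] ang shank 70.1949285918931 eye->shank 70.02677935201197 120 -0.013572721138184814 0.09572758569206165
eye [0.51286703 0.20266357] shank [0.53026515 0.25582145] ang shank 72.12587860263646 eye->shank 71.87717247965249 119 -0.013572721138184814 0.09412707767655204
```

```bash
python3 -m pendant '[[0,0,0,0,0,0,0.12],[0,0,0,0,0,0,0.12],[0,0,0,0,0,0,0.12],[0,0,0,-0.6,0,0,0.12],[0,0,0,-1.2,0,0,0.12],[0.5,0,0,-1.64,0,0,0.12],[0.7,0,0,-1.64,0,0,0.12],[0.75,0,0,-1.64,0,0,0.12],[0.75,0,0,-1.64,0,0,0.12],[0.75,0,0,-1.64,0,0,0.12]]'; python3 -m pendant '[[0.79,0,0,0,0,0,0],[0.79,0,0,0,0,0,0]]'
```

```text
t: 12.95
position: [0.5152, 0.2058, 0.0001]
tool_rot: [3.139, -0.003, 1.256]
wrist_force: [-1.6, -0.7, 16.1]
gripper_width: 0.0211
t: 13.15
position: [0.5152, 0.2059, 0.0003]
tool_rot: [3.139, -0.003, 1.256]
wrist_force: [-3.7, -0.2, 17.1]
gripper_width: 0.0178
```

```bash
python3 - <<'E'
from h import *
p,d=viewer.capture("scene"); crop(p,290,220,44,50,14,"pics/s8.png")
E
```

```text
(no output)
```

View pics/s8.png

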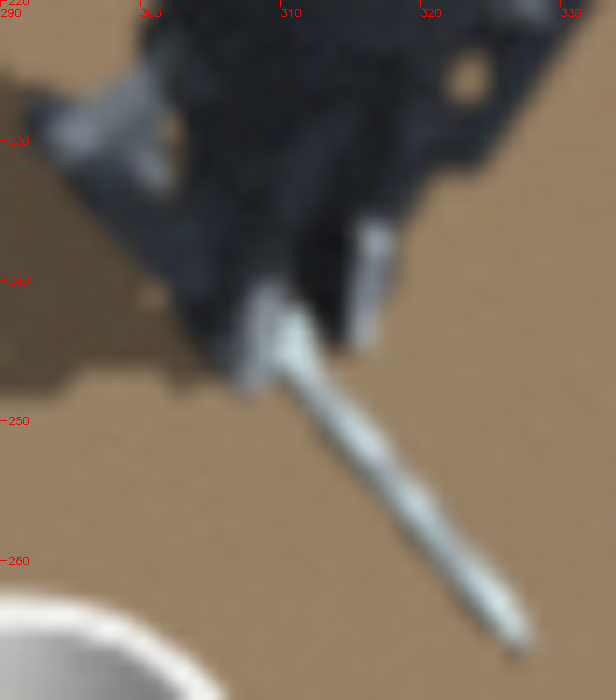

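```bash
python3 -m pendant '[[0.79,0,0,0.03,0,0,0],[1,0,0,0.03,0,0,0],[1,0,0,0.03,0,0,0],[1,0,0,0.03,0,0,0],[1,0,0,0.03,0,0,0],[1,0,0,0.03,0,0,0]]';  python3 - <<'E'
from h import *
p,d=viewer.capture("scene"); crop(p,290,220,44,50,14,"pics/s9.png")
E
```

```text
t: 13.8
position: [0.5147, 0.2051, 0.0006]
tool_rot: [3.14, -0.001, 1.255]
wrist_force: [-1.6, 0.3, 11.2]
gripper_width: 0.0109
```

View pics/s9.png

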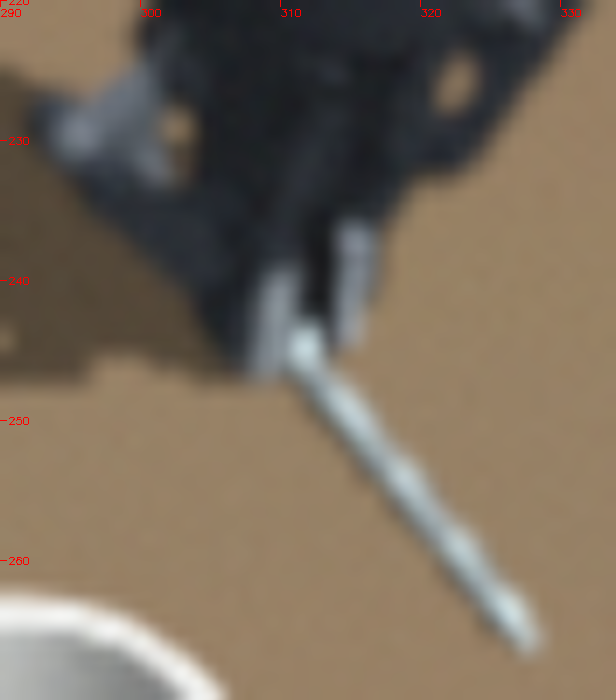

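```bash
python3 -m pendant '[[1,0,0,0,0,0,0],[1,0,0,0,0,0,0],[1,0,0,0.1,0,0,0],[1,0,0,0.2,0,0,0],[1,0,0,0.35,0,0,0],[1,0,0,0.5,0,0,0],[1,0,0,0.5,0,0,0]]';  python3 - <<'E'
from h import *
p,d=viewer.capture("scene"); crop(p,290,220,44,50,14,"pics/s10.png")
E
```

```text
t: 14.55
position: [0.5145, 0.2045, 0.0203]
tool_rot: [3.141, -0.001, 1.255]
wrist_force: [0.6, -0.5, 0.4]
gripper_width: 0.0108
```

View pics/s10.png

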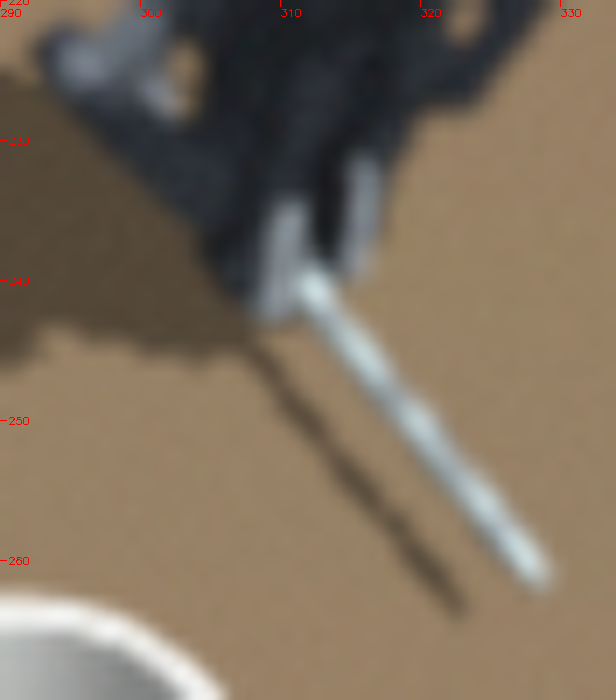

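```bash
python3 -m pendant '[[1,0,0,0.8,0,0,0],[1,0,0,1.8,0,0,0],[1,0,0,2.8,0,0,0],[1,0,0,3.8,0,0,0],[1,0,0,4.6,0,0,0],[1,0,0,4.6,0,0,0]]'; python3 -m pendant '[[1,1.65,-9,0,0,0,1.92],[1,1.65,-9,0,0,0,1.92],[1,1.65,-9,0,0,0,1.92],[1,1.65,-9,0,0,0,1.92],[1,1.65,-9,0,0,0,1.92],[1,1.65,-9,0,0,0,1.92],[1,1.65,-9,0,0,0,1.92],[1,1.65,-9,0,0,0,1.92],[1,1.65,-9,0,0,0,1.92],[1,1.65,-9,0,0,0,1.92],[1,1.65,-9,0,0,0,1.92],[1,1.65,-9,-0.5,0,0,1.92],[1,1.65,-9,-1.2,0,0,1.92],[1,1.65,-9,-1.87,0,0,1.92],[1,1.65,-9,-1.87,0,0,1.92],[1,1.65,-9,-1.87,0,0,1.92],[1,1.65,-9,-1.87,0,0,1.92]]';  python3 - <<'E'
from h import *
for n in("scene","top"):
    p,d=viewer.capture(n); np.savez(f"pics/{n}2.npz",p=p,d=d)
    crop(p,*((205,135,75,75) if n=="scene" else(240,150,75,60)),10,f"pics/{n}11.png")
E
```

```text
t: 15.2
position: [0.5164, 0.2057, 0.2081]
tool_rot: [3.135, -0.005, 1.255]
wrist_force: [0.5, -0.1, -1.6]
gripper_width: 0.0109
t: 16.9
position: [0.5811, -0.1551, 0.1303]
tool_rot: [3.139, 0.0, 1.524]
wrist_force: [0.5, -0.8, -0.5]
gripper_width: 0.0111
```

View pics/scene11.png

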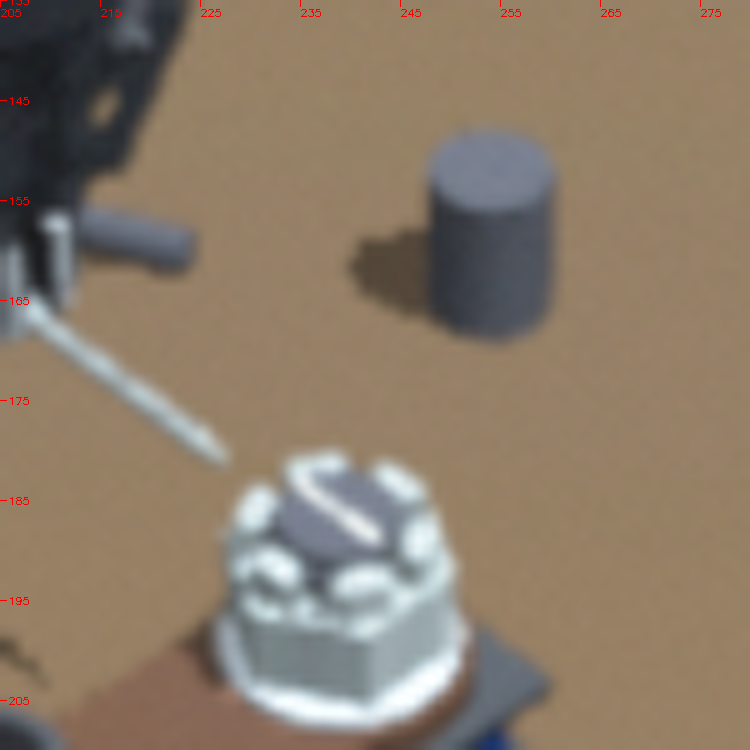

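View pics/top11.png

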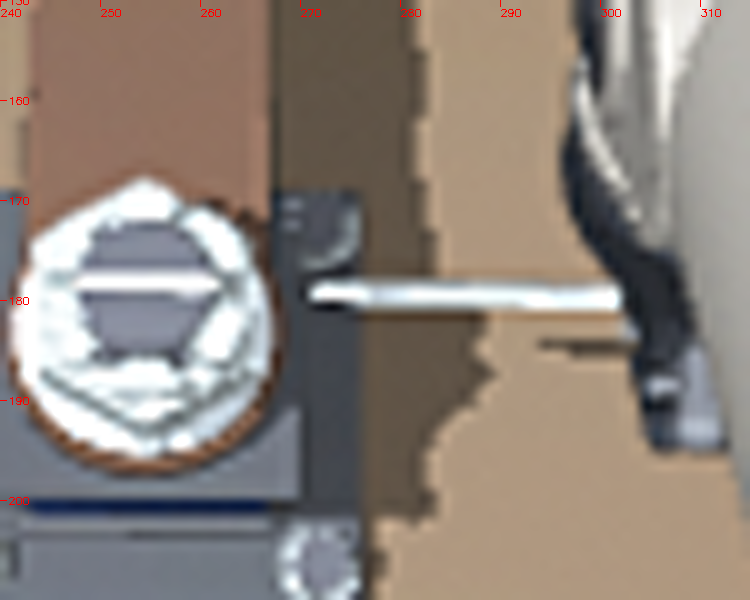

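```bash
cat > tri.py <<'E'
from h import *
from scipy.optimize import least_squares
np.set_printoptions(precision=4,suppress=True)
S=np.array([.5872,-.0137,.144]); yw=np.radians(-2.7); PY=np.array([-np.sin(yw),np.cos(yw),0]);PX=np.array([np.cos(yw),np.sin(yw),0])
def run(lt,ls,tipT,tipS,rT,rS,L=.0955):
    ot=np.array(lt)-proj("top",S)-.5; os=np.array(ls)-proj("scene",S)-.5
    print("cam offs px",ot,os)
    # unknown: tip(3), yaw, pitch ; rear point slides along the line
    def ln(n,o,A,d,r):
        a=proj(n,A)+.5+o; b=proj(n,A-.07*d)+.5+o; t=(b-a)/np.linalg.norm(b-a); m=np.array([-t[1],t[0]]); return (np.array(r)-a)@m
    def f(x):
        d=np.array([np.cos(x[4])*np.cos(x[3]),np.cos(x[4])*np.sin(x[3]),np.sin(x[4])])
        A=x[:3]
        return np.r_[proj("top",A)+.5+ot-tipT,proj("scene",A)+.5+os-tipS,ln("top",ot,A,d,rT),ln("scene",os,A,d,rS)]
    r=least_squares(f,np.r_[.585,-.06,.132,np.radians(87),0],x_scale=[.01,.01,.01,.1,.1])
    x=r.x;d=np.array([np.cos(x[4])*np.cos(x[3]),np.cos(x[4])*np.sin(x[3]),np.sin(x[4])])
    H=S-[0,0,.012]
    print("tip",x[:3],"yaw",np.degrees(x[3]),"pitch",np.degrees(x[4]),"res",r.fun)
    print("tip rel hole: px %.4f py %.4f z %.4f"%((x[:3]-H)@PX,(x[:3]-H)@PY,x[2]-.132))
    s=-((x[:3]-H)@PY)/(d@PY); q=x[:3]+s*d-H; print("axis at hole: px %.4f z %.4f"%(q@PX,q[2]))
    print("grip pt (tip-95.5mm)",x[:3]-.0955*d)
E
python3 - <<'E'
from tri import *
run((254.7,178.3),(238.7,185.75),(270.3,179.2),(227.6,181.3),(301,179.8),(207.5,166.3))
E
```

```text
cam offs px [ 0.562  -0.4814] [ 0.1667 -0.7857]
tip [ 0.5866 -0.0578  0.1325] yaw 86.07011663252466 pitch 1.5573169972311443 res [ 0.3883 -0.33    0.5306  0.1142  0.     -0.    ]
tip rel hole: px 0.0015 py -0.0441 z 0.0005
axis at hole: px 0.0024 z 0.0017
grip pt (tip-95.5mm) [ 0.5801 -0.153   0.1299]
```

```bash
python3 -m pendant '[[1,0,0,-0.025,0,0,0.13],[1,0.015,0.3,-0.025,0,0,0.13],[1,0.015,0.3,-0.025,0,0,0.13],[1,0.015,0.3,-0.025,0,0,0.13]]';  python3 - <<'E'
from h import *
for n in("scene","top"):
    p,d=viewer.capture(n); np.savez(f"pics/{n}3.npz",p=p,d=d)
    crop(p,*((205,155,50,50) if n=="scene" else(240,160,65,40)),12,f"pics/{n}12.png")
E
```

```text
t: 17.4
position: [0.5807, -0.1429, 0.1277]
tool_rot: [3.141, -0.0, 1.543]
wrist_force: [0.3, -0.1, -0.0]
gripper_width: 0.011
```

View pics/scene12.png

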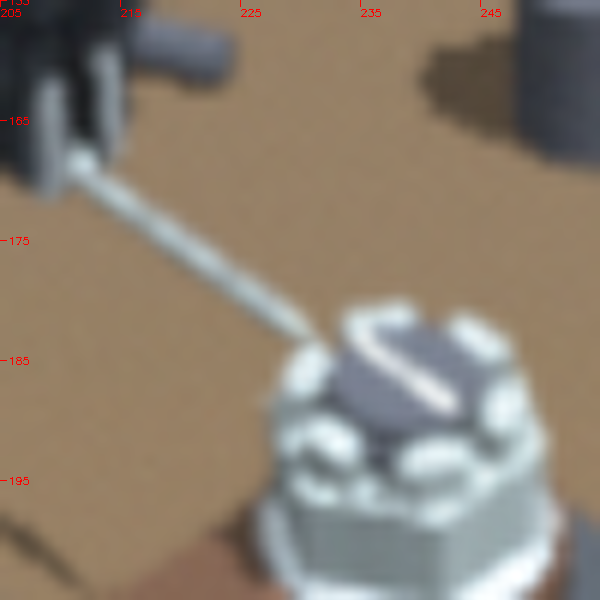

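View pics/top12.png

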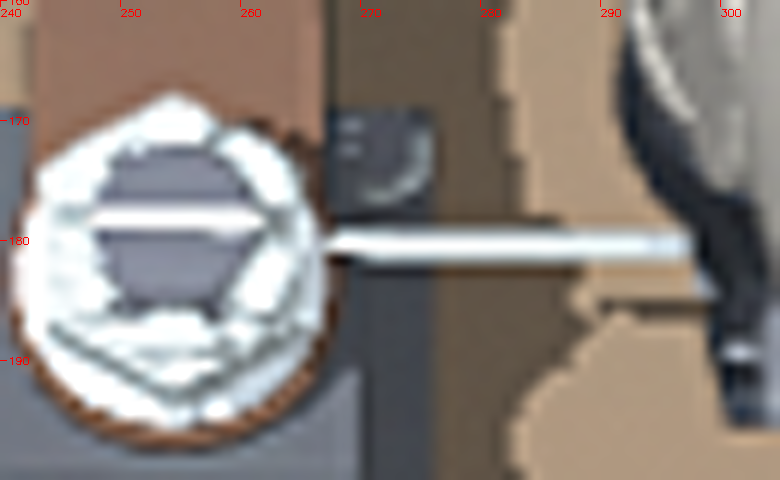

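```bash
python3 - <<'E'
from tri import *
run((254.6,178.1),(238.7,185.8),(267.0,180.3),(230.8,183.6),(296.5,180.4),(211.7,168.6))
H=S-[0,0,.012]
print(proj("top",S),proj("top",H),proj("scene",S),proj("scene",H), proj("top",H-.025*PY), proj("scene",H-.025*PY), proj("top",H-.033*PY))
E
```

```text
cam offs px [ 0.462  -0.6814] [ 0.1667 -0.7357]
tip [ 0.584  -0.0484  0.128 ] yaw 86.5622497979553 pitch -1.5403658596819338 res [ 0.1945 -0.1641  0.2644  0.0558 -0.      0.    ]
tip rel hole: px -0.0016 py -0.0348 z -0.0040
axis at hole: px -0.0011 z -0.0049
grip pt (tip-95.5mm) [ 0.5783 -0.1437  0.1306]
[253.638  178.2814] [253.6617 179.3689] [238.0333 186.0357] [238.0843 189.0536] [262.7186 179.3988] [232.2306 184.7906] [265.6172 179.4083]
```

```bash
python3 - <<'E'
from tri import *
H=S-[0,0,.012]
# subpixel pin centreline in each image, compare with projected hole axis (with cam offsets from scribed line, also subpixel)
a=np.load("pics/top3.npz")["p"].astype(float);b=np.load("pics/scene3.npz")["p"].astype(float)
# top pin: cols 272..294
def colc(im,u,v0,v1,ch=2):
    s=im[v0:v1+1,u,ch]; s=s-np.minimum(s[0],s[-1]); s=np.clip(s-.35*s.max(),0,None); return (s*np.arange(v0,v1+1)).sum()/s.sum()
print("top pin",[(u,round(colc(a,u,176,185),2)) for u in range(269,296,3)])
print("top line",[(u,round(colc(a,u,175,181),2)) for u in range(250,259)])
print("scene pin",[(u,round(colc(b,u,int(168.2+.745*(u-211.7))-4,int(168.2+.745*(u-211.7))+5),2)) for u in range(213,229,2)])
print("scene line",[(u,round(colc(b,u,int(182.2+.8*(u-234.3))-2,int(182.2+.8*(u-234.3))+3),2)) for u in range(235,242)])
for n,k in(("top",0),("scene",1)):
  print(n,"axis px",[proj(n,H-y*PY).round(2).tolist() for y in(.03,.06,.09,.12)],"line px",[proj(n,S+y*PY).round(2).tolist() for y in(-.015,0,.015)])
  print("d/dPx mm",proj(n,H-.06*PY+.001*PX)-proj(n,H-.06*PY),"d/dz",proj(n,H-.06*PY+[0,0,.001])-proj(n,H-.06*PY))
E
```

```text
top pin [(269, np.float64(179.63)), (272, np.float64(179.97)), (275, np.float64(180.0)), (278, np.float64(179.99)), (281, np.float64(179.97)), (284, np.float64(179.97)), (287, np.float64(179.96)), (290, np.float64(179.98)), (293, np.float64(179.98))]
top line [(250, np.float64(177.64)), (251, np.float64(177.63)), (252, np.float64(177.64)), (253, np.float64(177.64)), (254, np.float64(177.64)), (255, np.float64(177.65)), (256, np.float64(177.64)), (257, np.float64(177.65)), (258, np.float64(177.84))]
scene pin [(213, np.float64(169.99)), (215, np.float64(171.22)), (217, np.float64(172.91)), (219, np.float64(174.11)), (221, np.float64(175.68)), (223, np.float64(176.98)), (225, np.float64(178.56)), (227, np.float64(180.0))]
scene line [(235, np.float64(182.32)), (236, np.float64(182.8)), (237, np.float64(184.2)), (238, np.float64(185.28)), (239, np.float64(186.24)), (240, np.float64(186.8)), (241, np.float64(187.37))]
top axis px [[264.53, 179.4], [275.4, 179.44], [286.28, 179.47], [297.16, 179.51]] line px [[259.12, 178.3], [253.64, 178.28], [248.16, 178.26]]
d/dPx mm [-0.0017 -0.3512] d/dz [ 0.0138 -0.0899]
scene axis px [[231.07, 183.95], [224.22, 178.96], [217.52, 174.08], [210.97, 169.3]] line px [[234.49, 183.47], [238.03, 186.04], [241.62, 188.63]]
d/dPx mm [-0.2518  0.1581] d/dz [-0.011  -0.2495]
```

```bash
python3 -m pendant '[[1,0.06,-0.05,0.06,0,0,0],[1,0.06,-0.05,0.06,0,0,0],[1,0.06,-0.05,0.06,0,0,0],[1,0.06,-0.05,0.06,0,0,0]]';  cat > chk.py <<'E'
from tri import *
import sys
a,_=viewer.capture("top");b,_=viewer.capture("scene")
crop(a,240,160,65,40,12,"pics/%s_t.png"%sys.argv[1]);crop(b,205,155,50,50,12,"pics/%s_s.png"%sys.argv[1])
a=a.astype(float);b=b.astype(float);H=S-[0,0,.012]
def colc(im,u,v0,v1,ch=2):
    s=im[v0:v1+1,u,ch]; s=s-np.minimum(s[0],s[-1]); s=np.clip(s-.35*s.max(),0,None); return (s*np.arange(v0,v1+1)).sum()/s.sum()
lt=np.mean([colc(a,u,175,181) for u in range(251,257)])-proj("top",S)[1]
us=np.arange(int(sys.argv[2]),int(sys.argv[3]))
ax=lambda n,u:np.interp(u,*np.array(sorted([proj(n,H-y*PY).tolist() for y in np.arange(0,.16,.01)])).T)
pt=np.array([colc(a,u,174,184) for u in us])
dt=pt-ax("top",us)-lt
us2=np.arange(int(sys.argv[4]),int(sys.argv[5]))
ps=np.array([colc(b,u,int(round(ax("scene",u)-.8))-4,int(round(ax("scene",u)-.8))+4) for u in us2])
ds=ps-ax("scene",us2)+.8
print("dtop",dt[[0,-1]],dt.mean(),"slope",np.polyfit(us,dt,1)[0]*10,"dscene",ds.mean(),"slope/10px",np.polyfit(us2,ds,1)[0]*10)
print("px,z mm",np.linalg.solve([[-.3512,-.0899],[.3415,-.2415]],[dt.mean(),ds.mean()]))
E
python3 chk.py c1 274 294 213 229
```

```text
t: 17.9
position: [0.5829, -0.1459, 0.13]
tool_rot: [-3.142, -0.0, 1.541]
wrist_force: [0.0, 0.7, -0.4]
gripper_width: 0.011
dtop [-0.1202 -0.3298] 0.06645451937523887 slope -0.16836388828149917 dscene 0.04260160117724898 slope/10px 0.1899295519338444
px,z mm [-0.1058 -0.326 ]
```

```bash
python3 -m pendant '[[1,0.01,0.2,0.005,0,0,0],[1,0.018,0.4,0.005,0,0,0],[1,0.018,0.4,0.005,0,0,0],[1,0.018,0.4,0.005,0,0,0]]'; python3 chk.py c2 274 290 215 229
```

```text
t: 18.4
position: [0.5838, -0.1291, 0.1302]
tool_rot: [3.142, -0.0, 1.543]
wrist_force: [-0.9, 1.0, -0.2]
gripper_width: 0.0105
dtop [-0.3424 -0.009 ] -0.17942211273656739 slope -0.053919075227174755 dscene 0.050828140434584154 slope/10px 0.004628813249043372
px,z mm [0.4147 0.3759]
```

View pics/c2_s.png

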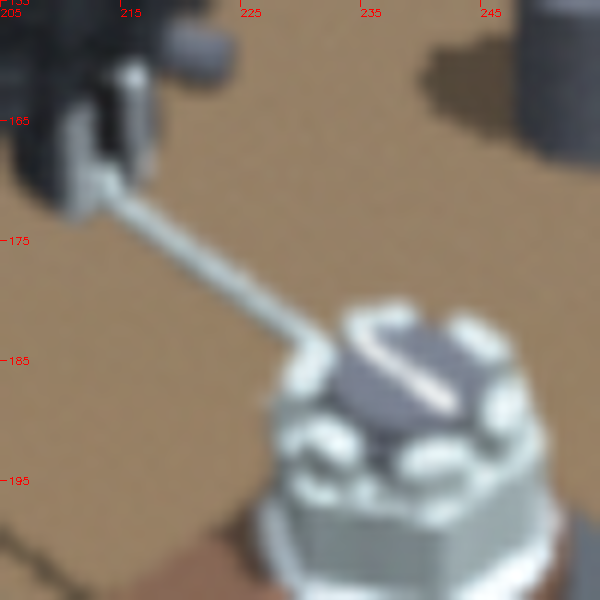

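View pics/c2_t.png

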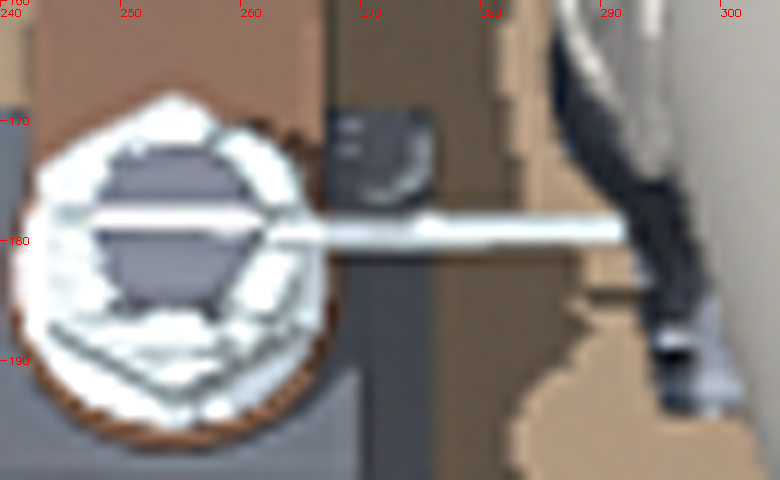

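```bash
python3 -m pendant '[[1,0.006,0.12,0,0,0,0],[1,0.012,0.25,0,0,0,0],[1,0.012,0.25,0,0,0,0]]'; python3 -m pendant '[[1,0.006,0.12,0,0,0,0],[1,0.012,0.25,0,0,0,0],[1,0.012,0.25,0,0,0,0]]'; python3 chk.py c3 274 287 217 230
```

```text
t: 18.8
position: [0.5842, -0.1184, 0.1302]
tool_rot: [3.141, -0.001, 1.543]
wrist_force: [0.7, 0.5, -0.7]
gripper_width: 0.0105
t: 19.1
position: [0.5847, -0.1085, 0.1303]
tool_rot: [3.141, -0.001, 1.543]
wrist_force: [1.1, 0.2, -0.9]
gripper_width: 0.0112
dtop [-0.4363  1.0543] -0.016952469679016355 slope 0.9499692331307379 dscene 0.22428461040853015 slope/10px 0.9778374741165329
px,z mm [ 0.21   -0.6318]
```

View pics/c3_s.png

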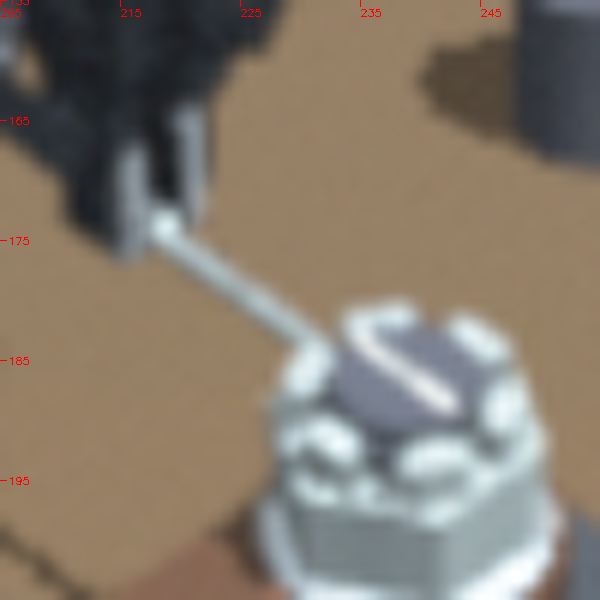

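View pics/c3_t.png

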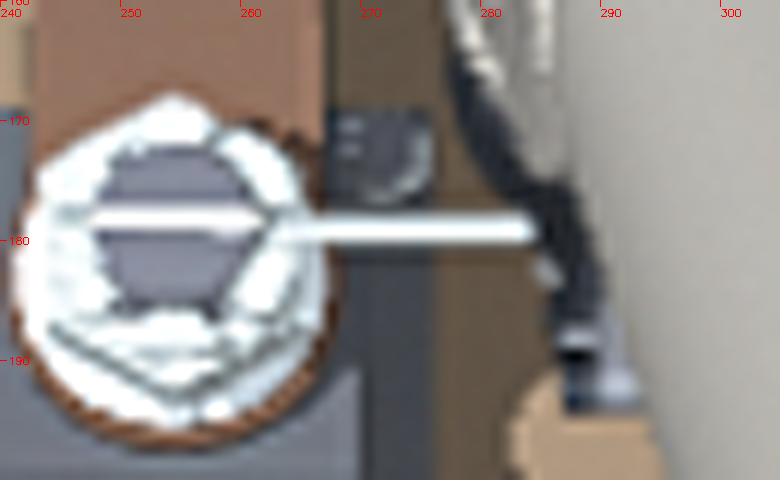

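```bash
python3 -m pendant '[[1,0.006,0.12,0,0,0,0],[1,0.012,0.25,0,0,0,0],[1,0.018,0.38,0,0,0,0],[1,0.024,0.5,0,0,0,0],[1,0.024,0.5,0,0,0,0]]'; python3 -m pendant '[[1,0.006,0.12,0,0,0,0],[1,0.012,0.25,0,0,0,0],[1,0.018,0.38,0,0,0,0],[1,0.024,0.5,0,0,0,0],[1,0.024,0.5,0,0,0,0]]'; python3 - <<'E'
from h import *
a,_=viewer.capture("top");b,_=viewer.capture("scene")
crop(a,225,155,65,50,12,"pics/d1_t.png");crop(b,210,155,55,50,12,"pics/d1_s.png")
E
```

```text
t: 19.7
position: [0.5857, -0.0884, 0.1303]
tool_rot: [3.141, -0.001, 1.543]
wrist_force: [-0.2, -0.1, 0.7]
gripper_width: 0.0108
t: 20.2
position: [0.5866, -0.0685, 0.1303]
tool_rot: [3.141, -0.001, 1.543]
wrist_force: [-0.8, 0.1, -0.5]
gripper_width: 0.0104
```

View pics/d1_s.png

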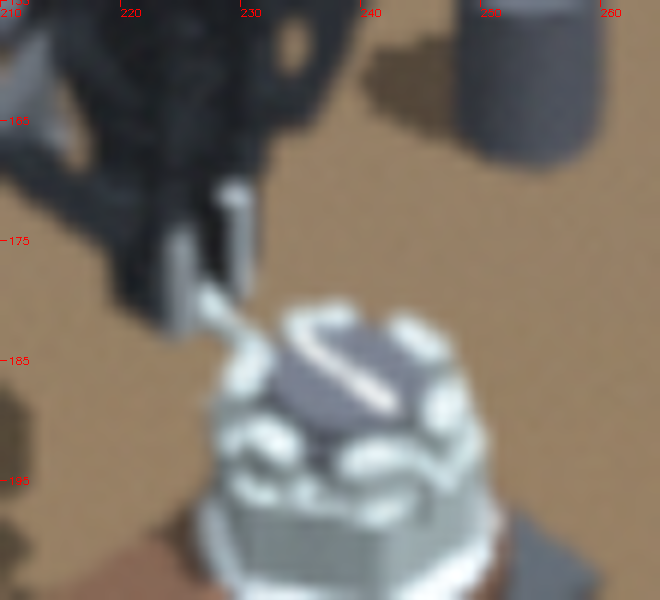

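View pics/d1_t.png

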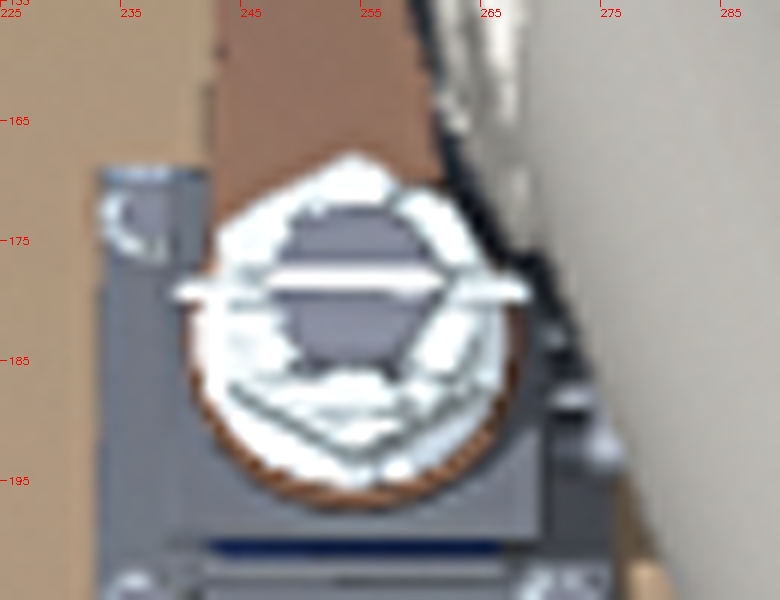

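```bash
python3 -m pendant '[[1,0.004,0.08,0,0,0,0],[1,0.007,0.15,0,0,0,0],[1,0.007,0.15,-0.02,0,0,0],[1,0.007,0.15,-0.02,0,0,0],[0.75,0.007,0.15,-0.02,0,0,0],[0.75,0.007,0.15,-0.02,0,0,0],[0.75,0.007,0.15,-0.02,0,0,0],[0.6,0.007,0.15,-0.02,0,0,0],[0.6,0.007,0.15,-0.02,0,0,0],[0.4,0.007,0.15,-0.02,0,0,0],[0.4,0.007,0.15,-0.02,0,0,0]]'; python3 - <<'E'
from h import *
a,_=viewer.capture("top");b,_=viewer.capture("scene")
crop(a,225,155,65,50,12,"pics/d2_t.png");crop(b,210,155,55,50,12,"pics/d2_s.png")
E
```

```text
t: 21.4
position: [0.5868, -0.0638, 0.1294]
tool_rot: [3.142, -0.0, 1.541]
wrist_force: [0.8, -0.2, -0.4]
gripper_width: 0.0516
```

View pics/d2_s.png

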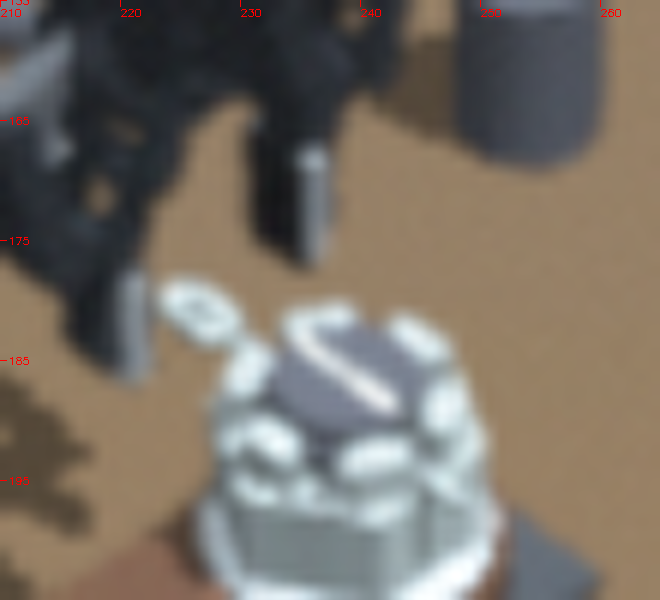

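View pics/d2_t.png

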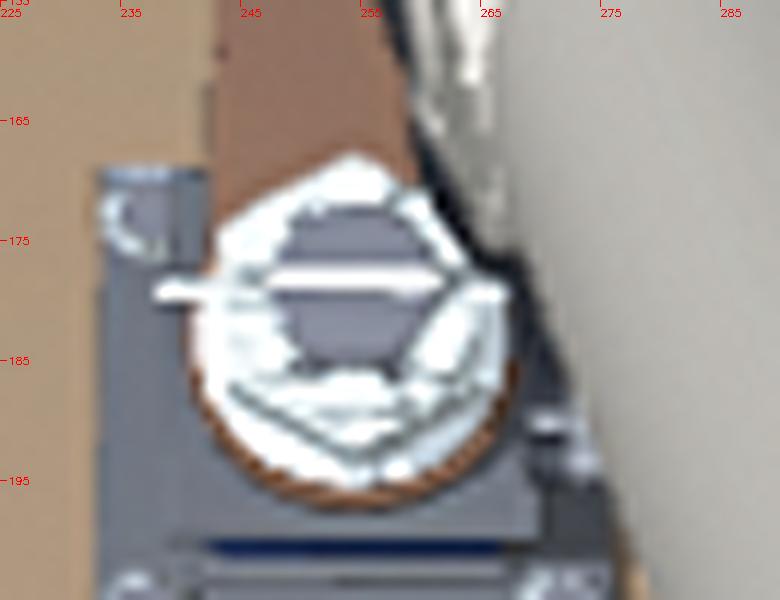

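```bash
python3 -m pendant '[[0.4,0,0,0.4,0,0,0],[0.4,0,0,1.0,0,0,0],[0.4,0,0,2.0,0,0,0],[0.4,-0.5,-1,2.7,0,0,0],[0.4,-1,-3,2.7,0,0,0],[0.4,-1.5,-4.5,2.7,0,0,0],[0.4,-1.5,-4.5,2.7,0,0,0],[0.4,-1.5,-4.5,2.7,0,0,0]]'; python3 - <<'E'
from h import *
a,_=viewer.capture("top");b,_=viewer.capture("scene")
crop(a,225,155,65,50,12,"pics/d3_t.png");crop(b,210,160,55,50,12,"pics/d3_s.png")
cv2.imwrite("pics/d3_full.png",b[:,:,::-1])
E
```

```text
t: 22.3
position: [0.5233, -0.2526, 0.2372]
tool_rot: [-3.14, 0.004, 1.529]
wrist_force: [-0.1, -0.4, -0.0]
gripper_width: 0.0515
```

View pics/d3_s.png

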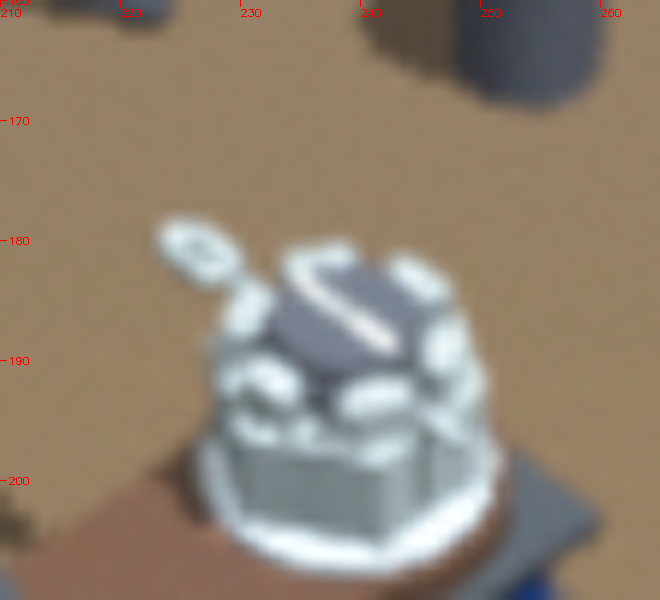

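View pics/d3_t.png

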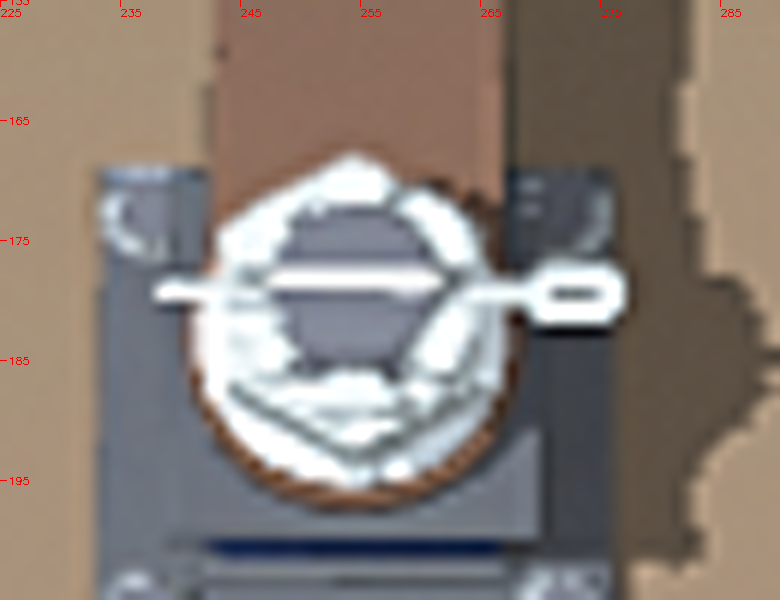

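View pics/d3_full.png

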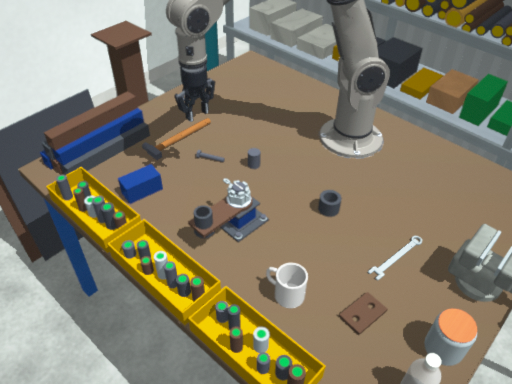

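Seated: tip at u≈237.9 (about 44 mm past the stud axis), eye at (273,179.5) clear of the nut, line and pin parallel; bystanders undisturbed. Handing in.

```bash
python3 -c "
from station import robot
print(robot.finish_job())"
```

```text
the job is handed in; nothing more can be done
None
```

I finished the job and handed it in at about 22 s. The nut is tight and on its slot, and the pin is through and released.

- **Nut:** I gripped it on two flats and turned it about 89.5° clockwise in one grip. The wrist moment rose from about 0.2 to 1.0 N m near 60°, where the nut came up tight on the washer. I stopped at the first aligned slot. The tool's yaw put the slot about 0.5° short of the hole's line. The pictures scattered from about 1° past to 2° short, so there is some doubt of that size.
- **Pin:** It went in from the -y side, tip first, with under about 2 N at the wrist. After letting go, the last picture puts the tip about 44 mm past the stud's axis, roughly 14 mm clear of the nut's far flat.
- **First grasp failed:** On the first try the fingers slipped off the pin's eye and nudged it about 2 mm. I closed them again lower and the grip held.
- **Grip width:** The gripper showed about 11 mm on the 14 mm eye. I didn't explain that, but the pin did not visibly slip.
- **Cameras:** The two cameras disagreed with each other and with the arm by 1–3 mm. I therefore lined the pin up against the scribed line in the same pictures.
- **Last check:** The final scene picture shows the other bench items where they were, and the gripper was clear of everything at hand-in. That was a look at the picture, not a measurement of each item.

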